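# Unstack the snack pots and set pots and jam on coasters

## Task

Lay out the breakfast things without marking the marble: take the stacks of white ceramic pots on the draining board apart from the top down, and stand every pot, and every jam jar, upright and centred on a cork coaster of its own, so that no edge overhangs the cork. Leave the salt shaker and the tealight where they are.

Things in the scene. Friction and masses are not known exactly. Their poses are not given: they have to be found in the camera images.
- pot_a1_mid (a point): centre, half-way up, of a round open white ceramic pot: body 62 mm across with straight sides, 45 mm high overall, wall 3 mm, 0.12 kg; its foot is a disc 51 mm across and 5 mm high that sits loosely (2.5 mm play all round) inside the rim of the pot below, so stacked pots are 40 mm apart and lift straight off. In stack A: bottom pot, standing on the sink's flat draining board (2 mm above the worktop). z points up, out of the mouth; the pots are all alike
- pot_a2_mid (a point): centre, half-way up, of a round open white ceramic pot: body 62 mm across with straight sides, 45 mm high overall, wall 3 mm, 0.12 kg; its foot is a disc 51 mm across and 5 mm high that sits loosely (2.5 mm play all round) inside the rim of the pot below, so stacked pots are 40 mm apart and lift straight off. In stack A: second pot, standing on the bottom one. z points up, out of the mouth; the pots are all alike
- pot_a3_mid (a point): centre, half-way up, of a round open white ceramic pot: body 62 mm across with straight sides, 45 mm high overall, wall 3 mm, 0.12 kg; its foot is a disc 51 mm across and 5 mm high that sits loosely (2.5 mm play all round) inside the rim of the pot below, so stacked pots are 40 mm apart and lift straight off. In stack A: third and topmost pot, not always there. z points up, out of the mouth; the pots are all alike
- pot_b1_mid (a point): centre, half-way up, of a round open white ceramic pot: body 62 mm across with straight sides, 45 mm high overall, wall 3 mm, 0.12 kg; its foot is a disc 51 mm across and 5 mm high that sits loosely (2.5 mm play all round) inside the rim of the pot below, so stacked pots are 40 mm apart and lift straight off. In stack B: bottom pot, standing on the sink's flat draining board (2 mm above the worktop). z points up, out of the mouth; the pots are all alike
- pot_b2_mid (a point): centre, half-way up, of a round open white ceramic pot: body 62 mm across with straight sides, 45 mm high overall, wall 3 mm, 0.12 kg; its foot is a disc 51 mm across and 5 mm high that sits loosely (2.5 mm play all round) inside the rim of the pot below, so stacked pots are 40 mm apart and lift straight off. In stack B: second pot, standing on the bottom one. z points up, out of the mouth; the pots are all alike
- pot_b3_mid (a point): centre, half-way up, of a round open white ceramic pot: body 62 mm across with straight sides, 45 mm high overall, wall 3 mm, 0.12 kg; its foot is a disc 51 mm across and 5 mm high that sits loosely (2.5 mm play all round) inside the rim of the pot below, so stacked pots are 40 mm apart and lift straight off. In stack B: third and topmost pot, not always there. z points up, out of the mouth; the pots are all alike
- jam_1_mid (a point): centre, half-way up, of a squat closed jam jar, 56 mm high, 0.22 kg, round: amber glass with straight sides 62 mm across up to 38 mm height, then a fixed metal lid 59 mm across; standing alone on the worktop; z points up along its axis
- jam_2_mid (a point): centre, half-way up, of a squat closed jam jar, 56 mm high, 0.22 kg, round: amber glass with straight sides 62 mm across up to 38 mm height, then a fixed metal lid 59 mm across; standing alone on the worktop; z points up along its axis; not always there
- coaster_0_top (a point): centre of the upper face of a round cork coaster, 82 mm across and 10 mm high, that lies on the worktop and does not shift; z up. The eight coasters are all alike
- coaster_1_top (a point): centre of the upper face of a round cork coaster, 82 mm across and 10 mm high, that lies on the worktop and does not shift; z up. The eight coasters are all alike
- coaster_2_top (a point): centre of the upper face of a round cork coaster, 82 mm across and 10 mm high, that lies on the worktop and does not shift; z up. The eight coasters are all alike
- coaster_3_top (a point): centre of the upper face of a round cork coaster, 82 mm across and 10 mm high, that lies on the worktop and does not shift; z up. The eight coasters are all alike
- coaster_4_top (a point): centre of the upper face of a round cork coaster, 82 mm across and 10 mm high, that lies on the worktop and does not shift; z up. The eight coasters are all alike
- coaster_5_top (a point): centre of the upper face of a round cork coaster, 82 mm across and 10 mm high, that lies on the worktop and does not shift; z up. The eight coasters are all alike
- coaster_6_top (a point): centre of the upper face of a round cork coaster, 82 mm across and 10 mm high, that lies on the worktop and does not shift; z up. The eight coasters are all alike
- coaster_7_top (a point): centre of the upper face of a round cork coaster, 82 mm across and 10 mm high, that lies on the worktop and does not shift; z up. The eight coasters are all alike
- salt_mid (a point): centre of a glass salt shaker, 44 mm across, 90 mm high, standing upright on the worktop between coasters; to be left alone; z up
- tealight_mid (a point): centre of a tealight, 38 mm across, 15 mm high, lying on the worktop between coasters; to be left alone

How it is judged (in metres and radians):
At the end, for the whole second after the job is handed in: Every pot and jam jar present stands upright (within 0.08 rad) directly on a coaster (height within 3 mm), with its axis within 10 mm of that coaster's centre, which is where an edge would begin to overhang; so no two share a coaster (angle between each of pot_a1_mid, pot_a2_mid, pot_a3_mid, pot_b1_mid, pot_b2_mid, pot_b3_mid, jam_1_mid, jam_2_mid's own z axis and vertical below 0.08 rad and height (world z) of pot_a1_mid between 0.0295 and 0.0355 m and (horizontal distance between pot_a1_mid and coaster_0_top below 0.01 m or horizontal distance between pot_a1_mid and coaster_1_top below 0.01 m or horizontal distance between pot_a1_mid and coaster_2_top below 0.01 m or horizontal distance between pot_a1_mid and coaster_3_top below 0.01 m or horizontal distance between pot_a1_mid and coaster_4_top below 0.01 m or horizontal distance between pot_a1_mid and coaster_5_top below 0.01 m or horizontal distance between pot_a1_mid and coaster_6_top below 0.01 m or horizontal distance between pot_a1_mid and coaster_7_top below 0.01 m) and height (world z) of pot_a2_mid between 0.0295 and 0.0355 m and (horizontal distance between pot_a2_mid and coaster_0_top below 0.01 m or horizontal distance between pot_a2_mid and coaster_1_top below 0.01 m or horizontal distance between pot_a2_mid and coaster_2_top below 0.01 m or horizontal distance between pot_a2_mid and coaster_3_top below 0.01 m or horizontal distance between pot_a2_mid and coaster_4_top below 0.01 m or horizontal distance between pot_a2_mid and coaster_5_top below 0.01 m or horizontal distance between pot_a2_mid and coaster_6_top below 0.01 m or horizontal distance between pot_a2_mid and coaster_7_top below 0.01 m) and height (world z) of pot_a3_mid between 0.0295 and 0.0355 m and (horizontal distance between pot_a3_mid and coaster_0_top below 0.01 m or horizontal distance between pot_a3_mid and coaster_1_top below 0.01 m or horizontal distance between pot_a3_mid and coaster_2_top below 0.01 m or horizontal distance between pot_a3_mid and coaster_3_top below 0.01 m or horizontal distance between pot_a3_mid and coaster_4_top below 0.01 m or horizontal distance between pot_a3_mid and coaster_5_top below 0.01 m or horizontal distance between pot_a3_mid and coaster_6_top below 0.01 m or horizontal distance between pot_a3_mid and coaster_7_top below 0.01 m) and height (world z) of pot_b1_mid between 0.0295 and 0.0355 m and (horizontal distance between pot_b1_mid and coaster_0_top below 0.01 m or horizontal distance between pot_b1_mid and coaster_1_top below 0.01 m or horizontal distance between pot_b1_mid and coaster_2_top below 0.01 m or horizontal distance between pot_b1_mid and coaster_3_top below 0.01 m or horizontal distance between pot_b1_mid and coaster_4_top below 0.01 m or horizontal distance between pot_b1_mid and coaster_5_top below 0.01 m or horizontal distance between pot_b1_mid and coaster_6_top below 0.01 m or horizontal distance between pot_b1_mid and coaster_7_top below 0.01 m) and height (world z) of pot_b2_mid between 0.0295 and 0.0355 m and (horizontal distance between pot_b2_mid and coaster_0_top below 0.01 m or horizontal distance between pot_b2_mid and coaster_1_top below 0.01 m or horizontal distance between pot_b2_mid and coaster_2_top below 0.01 m or horizontal distance between pot_b2_mid and coaster_3_top below 0.01 m or horizontal distance between pot_b2_mid and coaster_4_top below 0.01 m or horizontal distance between pot_b2_mid and coaster_5_top below 0.01 m or horizontal distance between pot_b2_mid and coaster_6_top below 0.01 m or horizontal distance between pot_b2_mid and coaster_7_top below 0.01 m) and height (world z) of pot_b3_mid between 0.0295 and 0.0355 m and (horizontal distance between pot_b3_mid and coaster_0_top below 0.01 m or horizontal distance between pot_b3_mid and coaster_1_top below 0.01 m or horizontal distance between pot_b3_mid and coaster_2_top below 0.01 m or horizontal distance between pot_b3_mid and coaster_3_top below 0.01 m or horizontal distance between pot_b3_mid and coaster_4_top below 0.01 m or horizontal distance between pot_b3_mid and coaster_5_top below 0.01 m or horizontal distance between pot_b3_mid and coaster_6_top below 0.01 m or horizontal distance between pot_b3_mid and coaster_7_top below 0.01 m) and height (world z) of jam_1_mid between 0.035 and 0.041 m and (horizontal distance between jam_1_mid and coaster_0_top below 0.01 m or horizontal distance between jam_1_mid and coaster_1_top below 0.01 m or horizontal distance between jam_1_mid and coaster_2_top below 0.01 m or horizontal distance between jam_1_mid and coaster_3_top below 0.01 m or horizontal distance between jam_1_mid and coaster_4_top below 0.01 m or horizontal distance between jam_1_mid and coaster_5_top below 0.01 m or horizontal distance between jam_1_mid and coaster_6_top below 0.01 m or horizontal distance between jam_1_mid and coaster_7_top below 0.01 m) and height (world z) of jam_2_mid between 0.035 and 0.041 m and (horizontal distance between jam_2_mid and coaster_0_top below 0.01 m or horizontal distance between jam_2_mid and coaster_1_top below 0.01 m or horizontal distance between jam_2_mid and coaster_2_top below 0.01 m or horizontal distance between jam_2_mid and coaster_3_top below 0.01 m or horizontal distance between jam_2_mid and coaster_4_top below 0.01 m or horizontal distance between jam_2_mid and coaster_5_top below 0.01 m or horizontal distance between jam_2_mid and coaster_6_top below 0.01 m or horizontal distance between jam_2_mid and coaster_7_top below 0.01 m)); the robot touches nothing.
It fails at once if the salt shaker is pushed more than 4 cm out of its place (distance of salt_mid from where it was at the start of the episode above 0.04 m).
It fails at once if the tealight is pushed more than 4 cm out of its place (distance of tealight_mid from where it was at the start of the episode above 0.04 m).
It fails at once if the salt shaker is knocked over (angle between salt_mid's own z axis and vertical above 0.5 rad).
Of pot_a3, pot_b3, jam_2 only 1 to 3 are there at a start; the rules pass over those that are not, and their reading is None.
At some moment in a run one of jam_1, jam_2 may be knocked a few centimetres aside while the robot is not near it.
It also fails if it takes over 210 s, if anything falls off the work surface, if the arm or the gripper's body presses on something with over 40 N, if the wrist force passes 120 N, or if a joint passes its speed limit or range.

## Robot

A 6-joint arm with a two-finger parallel gripper is mounted at the origin on a cart in front of the work surface, level with it; the furniture and walls round the work are solid. World frame = base frame: x ahead of the robot, y to its left, z up, the work surface at z = 0. Lengths are in m, angles in degrees, forces in N, time in s.
With the tool pointing down it reaches from about 0.35 to 0.925 m from the base axis. Payload 6.4 kg.
Tool frame: the origin (TCP) lies midway between the tips of the shut fingers; the grasp point (between the pads) lies 19 mm behind it (bot.tcp_to_grasp is the distance from the TCP to the grasp point, in m); z points along the fingers, y is the line along which they close (so a half turn about z gives the same grasp; the last joint's range is limited). The gripper opens to 94 mm and grips with 3 to 60 N. Pads are 16 mm wide; open, the fingers measure 119 mm over their backs; the gripper's body (75 mm by 177 mm) begins 78 mm behind the grasp point.
Start: joints at [62.275, 14.043, 89.255, -0, 76.702, -9.975], TCP at [0.198, 0.619, 0.173] pointing down, gripper open.
Joint ranges: [-179.41, 179.41], [-58.25, 129.5], [7.25, 145.43], [-54.29, 234.29], [11.92, 165.04], [-157.13, 157.13]. Speed limits (degrees/s): [147.25, 147.25, 180, 180, 180, 180].

## Interface

Orientations are given as [roll, pitch, yaw] about the fixed x, y, z axes, in that order (R = Rz(yaw) Ry(pitch) Rx(roll)).
In Python, from workcell import bot gives the robot as it stands. The module is installed in compiled form; this text tells all that it offers.
- The arm moves only by the tool arm_command, never from a script. Its argument "rows" is a list of rows, each an object with "translation": the shift along the tool's x, y, z in units of 30 mm (1.0 is 30 mm), a list of three; "twist": the turn about the tool's z in units of 6 degrees (1.0 is 6 degrees); "grip": the closure, from -1 (fully open) to 1 (shut), so that 0 is half open. A call has 1 to 12 rows; each row is the pose to reach, as a shift and turn from the pose commanded when the call began, along the tool's axes at that moment; what a row does not reach only later rows make up. A row lasts 1/10 s, in which the tool goes at most 50 mm and 8.59 degrees, less where a joint would pass 70% of its speed; a pose out of reach is approached as far as the arm can. A call with a gripper value outside its range is refused whole. The fingers move at their own pace and stop on an object; "grip_force" is the grip in N (left out, the last holds). Time passes only in rows, so rows that repeat a pose let the fingers close. It gives the time, the measured TCP pose, the force, the opening and the grip force at its end, in the units of the state.
- bot.get_state(): the state, without advancing time (a new reading comes with each control period).
- bot.snapshot(name): name is "scene" or "top" or "wrist"; returns a dict with "pixels" (384x512x3 uint8, red, green, blue), "depth" (384x512 float32, m along the optical axis (not along the pixel's ray), 0 where there is no reading), "fx", "fy", "cx", "cy" (pixels), "rvec" (rotation vector, rad) and "tvec" (3), from world to camera coordinates, as OpenCV has them. Camera axes: x right, y down, z forward; pixel columns grow to the right and rows downward; lengths in m; the calibration is good to about 2 mm. A picture is of the moment at which its call begins.
- bot.close_job(): hands the job in; it is judged then, once.
The state is a dict: "clock": time; "joint_positions": joint angles; "dq": joint speeds; "joint_torque": joint torques, N m; "eef_pos": TCP position; "eef_rot": TCP orientation; "force": force on the tool from outside, world axes, zero at the start; "wrist_torque": the same for the moment, N m; "finger_gap": finger opening in m; "gripper_force": force on a finger pad.
Only numpy, scipy, OpenCV 4.12 (cv2) and the standard library are available. Lean on these libraries where they do the work, as an engineer would, in place of code of your own. Each camera call takes 0.05 s, during which the arm holds its last target. There are 200 camera calls.

## Working session

There is one attempt and no reset: what is moved stays moved. The work goes in short steps, Python scripts to look and compute and a tool call to move; the robot and the scene stay as the last step left them, time stands still between calls to the robot, and variables do not carry over. Pictures are saved under pics/ and viewed, at most 14 in all, crops included, and the job is handed in when it is done.

Besides the shell and the picture viewer there is one more tool, called as name(argument=value, ...), one argument or row to a line, values as JSON. arm_command: Moves the arm, as the interface text tells. Its arguments: {"type":"object","properties":{"rows":{"type":"array","items":{"type":"object","properties":{"translation":{"type":"array","items":{"type":"number"}},"twist":{"type":"number"},"grip":{"type":"number"}}}},"grip_force":{"type":"number"}},"required":["rows"]}

```bash
mkdir -p pics
cat > h.py <<'E'
import numpy as np, cv2
from workcell import bot
def snap(n,save=None):
    s=bot.snapshot(n)
    if save: cv2.imwrite('pics/'+save+'.png',s['pixels'][:,:,::-1])
    return s
def cloud(s):
    R,_=cv2.Rodrigues(np.array(s['rvec'],float)); t=np.array(s['tvec'],float).ravel()
    d=s['depth']; v,u=np.mgrid[:d.shape[0],:d.shape[1]]
    P=np.stack([(u-s['cx'])/s['fx']*d,(v-s['cy'])/s['fy']*d,d],-1)
    W=(P-t)@R; W[d==0]=np.nan
    return W
def ray(s,u,v,z):
    R,_=cv2.Rodrigues(np.array(s['rvec'],float)); t=np.array(s['tvec'],float).ravel()
    c=-R.T@t; d=R.T@np.array([(u-s['cx'])/s['fx'],(v-s['cy'])/s['fy'],1.])
    return c+d*(z-c[2])/d[2]
E
python3 - <<'E'
from h import *
for n in ['top','scene','wrist']:
    s=snap(n,n+'0'); W=cloud(s); np.savez(n+'0.npz',**s)
    R,_=cv2.Rodrigues(np.array(s['rvec'])); print(n,s['fx'],(-R.T@np.array(s['tvec']).ravel()).round(3), R[2].round(2))
st=bot.get_state(); print({k:st[k] for k in('clock','eef_pos','eef_rot','force','finger_gap')})
E
```

```text
top 371.480443782931 [0.191 0.065 1.374] [ 0.21  0.   -0.98]
scene 391.91697380192244 [-0.443  0.608  0.921] [ 0.67 -0.42 -0.62]
wrist 282.25246694264115 [0.12  0.644 0.384] [ 0.27 -0.09 -0.96]
{'clock': 0.15, 'eef_pos': array([0.19793904, 0.61861426, 0.17261251]), 'eef_rot': array([-1.79918353e+02, -1.42480761e-02,  1.62248595e+02]), 'force': array([-0.12316854, -0.65782734, -0.3575195 ]), 'finger_gap': 0.09382984237322076}
```

View pics/top0.png

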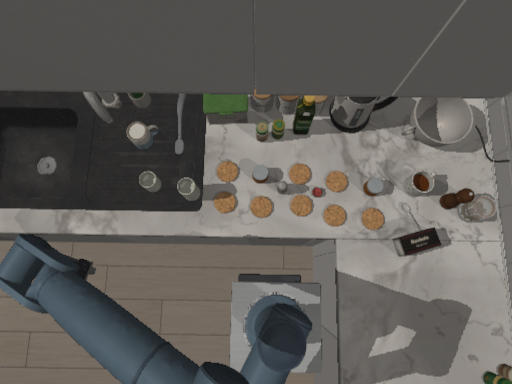

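View pics/scene0.png

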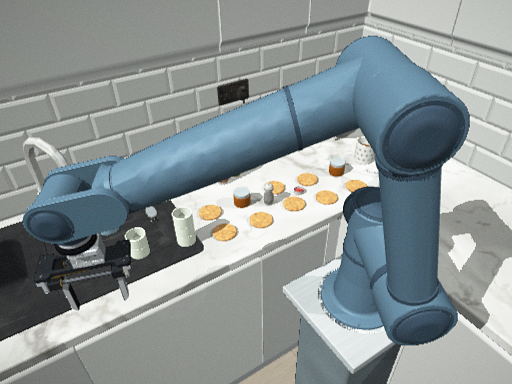

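The top view shows two stacks, near (150,180) and (189,188). The jars are at (260,174) and (373,187), with salt at (282,187) and the tealight at (318,192). Eight cork discs lie around them. The scene view agrees with this, and the stacks look 2 and 3 pots high.

Run:
```python
from h import *
s=dict(np.load('top0.npz')); W=cloud(s); s={k:(v if v.ndim else float(v)) for k,v in s.items()}
hsv=cv2.cvtColor(s['pixels'],cv2.COLOR_RGB2HSV)
m=cv2.inRange(hsv,(5,90,120),(25,255,255)); m[:150]=0; m[235:]=0
n,l,st,c=cv2.connectedComponentsWithStats(m)
for i in range(1,n):
    if st[i,4]>60:
        z=np.nanmedian(W[l==i][:,2]); print('cork',c[i].round(1),st[i,2:],ray(s,*c[i],0.010).round(4),'z',z.round(3))
for nm,(u,v) in dict(stA=(150,180),stB=(189,188),j1=(260,174),j2=(373,187),salt=(282,187),tea=(318,192)).items():
    p=W[v-16:v+17,u-16:u+17].reshape(-1,3); zm=np.nanpercentile(p[:,2],99); q=p[p[:,2]>zm-0.012]
    print(nm,zm.round(3),((q.max(0)+q.min(0))/2).round(4),(q.max(0)-q.min(0)).round(3),len(q))
print(np.nanmedian(W[190:200,240:250,2]))
for v,u in [(60,220),(60,350),(80,265),(85,230),(120,305),(100,350)]: print(v,u,W[v,u].round(3))
```

```text
cork [226.8 171.3] [ 21  20 326] [0.5557 0.1915 0.01  ] z 0.008
cork [299.1 173.4] [ 21  20 328] [ 0.5521 -0.0832  0.01  ] z 0.008
cork [336.1 181.1] [ 21  21 335] [ 0.5246 -0.2227  0.01  ] z 0.008
cork [224.5 204. ] [ 21  18 258] [0.4297 0.1952 0.01  ] z 0.008
cork [300.7 205.1] [ 21  21 345] [ 0.4305 -0.0885  0.01  ] z 0.008
cork [260.7 206.5] [ 21  21 342] [0.4225 0.0603 0.01  ] z 0.008
cork [334.2 215.2] [ 21  21 356] [ 0.3949 -0.2122  0.01  ] z 0.009
cork [372.3 218.6] [ 22  22 360] [ 0.3845 -0.3525  0.01  ] z 0.008
stA 0.088 [0.5011 0.4676 0.0834] [0.062 0.059 0.014] 69
stB 0.127 [0.4691 0.3211 0.1215] [0.06  0.059 0.013] 73
j1 0.059 [0.5427 0.067  0.0548] [0.058 0.055 0.015] 195
j2 0.058 [ 0.4999 -0.3523  0.0539] [0.057 0.055 0.014] 204
salt 0.088 [ 0.488  -0.0142  0.0829] [0.033 0.029 0.014] 64
tea 0.014 [ 0.4828 -0.1546  0.0101] [0.126 0.123 0.017] 473
-0.0018569568204785387
60 220 [0.594 0.148 0.712]
60 350 [ 0.595 -0.107  0.718]
80 265 [0.595 0.058 0.636]
85 230 [0.594 0.136 0.611]
120 305 [ 0.708 -0.089  0.153]
100 350 [ 0.755 -0.233  0.218]
```

View pics/wrist0.png

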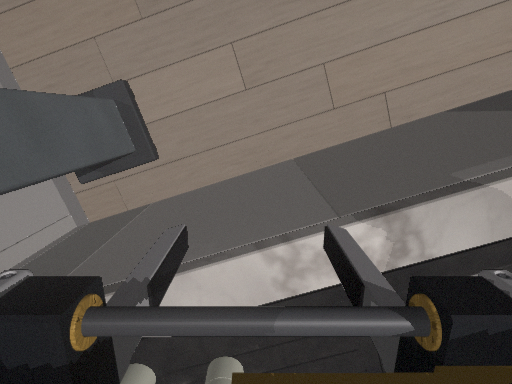

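arm_command(
  rows=[
    {"translation": [-11.63, -6.71, 0], "twist": -2.96, "grip": -1},
    {"translation": [-11.63, -6.71, 0], "twist": -2.96, "grip": -1},
    {"translation": [-11.63, -6.71, 0], "twist": -2.96, "grip": -1},
    {"translation": [-11.63, -6.71, 0], "twist": -2.96, "grip": -1},
    {"translation": [-11.63, -6.71, 0], "twist": -2.96, "grip": -1},
    {"translation": [-11.63, -6.71, 0], "twist": -2.96, "grip": -1},
    {"translation": [-11.63, -6.71, 0], "twist": -2.96, "grip": -1},
    {"translation": [-11.63, -6.71, 0], "twist": -2.96, "grip": -1},
    {"translation": [-11.63, -6.71, 0], "twist": -2.96, "grip": -1},
    {"translation": [-11.63, -6.71, 0], "twist": -2.96, "grip": -1},
    {"translation": [-11.63, -6.71, 0], "twist": -2.96, "grip": -1},
    {"translation": [-11.63, -6.71, 0], "twist": -2.96, "grip": -1},
  ],
  grip_force=15,
)

```text
clock: 1.35
eef_pos: [0.468, 0.3222, 0.1733]
eef_rot: [180.0, -0.0, -179.9]
force: [-0.8, 0.1, 0.2]
finger_gap: 0.094
gripper_force: 0.0
```

Run:
```python
from h import *
s=snap('wrist','w1'); W=cloud(s); np.savez('w1.npz',**s)
m=(W[...,2]>0.105)&(W[...,2]<0.14)
n,l,st,c=cv2.connectedComponentsWithStats(m.astype(np.uint8))
for i in range(1,n):
    if st[i,4]>150:
        q=W[l==i]; print(st[i],q.min(0).round(3),q.max(0).round(3),((q.min(0)+q.max(0))/2).round(4))
b=bot.get_state(); print(b['clock'],b['eef_pos'].round(4),b['eef_rot'].round(2))
```

```text
[ 221  169   64   66 1303] [0.44  0.289 0.105] [0.501 0.35  0.129] [0.4705 0.3194 0.1171]
1.4 [0.468  0.3222 0.1734] [ 1.8000e+02 -2.0000e-02 -1.7986e+02]
```

View pics/w1.png

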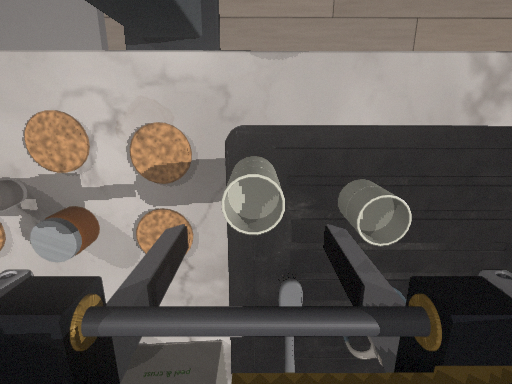

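The wrist view shows B's rim at (253,203) and A's rim at (380,218). Corks are at (57,140), (160,153) and (165,232). I'll grip the top pot of B and measure the rest from this picture.

arm_command(
  rows=[
    {"translation": [-0.08, -0.09, 0], "twist": 0, "grip": -1},
    {"translation": [-0.08, -0.09, 1.5], "twist": 0, "grip": -1},
    {"translation": [-0.08, -0.09, 2.74], "twist": 0, "grip": -1},
    {"translation": [-0.08, -0.09, 2.74], "twist": 0, "grip": -1},
    {"translation": [-0.08, -0.09, 2.74], "twist": 0, "grip": 0.4},
    {"translation": [-0.08, -0.09, 2.74], "twist": 0, "grip": 0.4},
    {"translation": [-0.08, -0.09, 2.74], "twist": 0, "grip": 0.4},
    {"translation": [-0.08, -0.09, 2.74], "twist": 0, "grip": 0.4},
    {"translation": [-0.08, -0.09, 2.74], "twist": 0, "grip": 0.4},
    {"translation": [-0.08, -0.09, 2.74], "twist": 0, "grip": 0.4},
  ],
  grip_force=15,
)

```text
clock: 2.4
eef_pos: [0.4725, 0.3189, 0.0927]
eef_rot: [179.9, 0.1, -180.0]
force: [-0.1, 1.1, 4.3]
finger_gap: 0.061
gripper_force: 15.0
```

Run:
```python
from h import *
s=dict(np.load('w1.npz')); W=cloud(s)
hsv=cv2.cvtColor(s['pixels'],cv2.COLOR_RGB2HSV)
m=cv2.inRange(hsv,(5,80,50),(25,255,255)); m[300:]=0
n,l,st,c=cv2.connectedComponentsWithStats(m)
for i in range(1,n):
    if st[i,4]>1000:
        q=W[l==i]; print('cork',c[i].round(0),np.nanmedian(q[:,2]).round(3),st[i],ray(s,*c[i],.01).round(4))
m=(abs(W[...,2]-.083)<.008)&(W[...,1]>.4)&(W[...,1]<.52)
q=W[m];print('A',q.min(0),q.max(0),(q.min(0)+q.max(0))/2)
```

```text
cork [ 56. 141.] 0.01 [  24  110   66   63 3133] [0.4214 0.0614 0.01  ]
cork [160. 152.] 0.01 [ 130  123   62   61 2953] [0.4361 0.1961 0.01  ]
cork [160. 227.] 0.01 [ 136  209   57   45 1304] [0.5424 0.1852 0.01  ]
A [0.47066393 0.43584008 0.07502671] [0.70777275 0.49767232 0.09097077] [0.58921834 0.4667562  0.08299874]
```

arm_command(
  rows=[
    {"translation": [0, 0, -0.7], "twist": 0, "grip": 0.4},
    {"translation": [0, 0, -1.5], "twist": 0, "grip": 0.4},
    {"translation": [0, 0, -2.0], "twist": 0, "grip": 0.4},
    {"translation": [-0.7, -1.1, -2], "twist": 0, "grip": 0.4},
    {"translation": [-1.4, -2.2, -2], "twist": 0, "grip": 0.4},
    {"translation": [-2.2, -3.3, -2], "twist": 0, "grip": 0.4},
    {"translation": [-2.82, -4.23, -2], "twist": 0, "grip": 0.4},
    {"translation": [-2.82, -4.23, -1], "twist": 0, "grip": 0.4},
    {"translation": [-2.82, -4.23, 0.5], "twist": 0, "grip": 0.4},
    {"translation": [-2.82, -4.23, 1.5], "twist": 0, "grip": 0.4},
    {"translation": [-2.82, -4.23, 1.8], "twist": 0, "grip": 0.4},
    {"translation": [-2.82, -4.23, 1.8], "twist": 0, "grip": 0.4},
  ],
)

```text
clock: 3.6
eef_pos: [0.5548, 0.1912, 0.0358]
eef_rot: [-180.0, -0.2, -180.0]
force: [0.1, -0.0, -1.6]
finger_gap: 0.0607
gripper_force: 15.0
```

Run:
```python
from h import *
s=snap('wrist','w2'); np.savez('w2.npz',**s); W=cloud(s)
q=W[(W[...,2]>.035)&(W[...,2]<.12)&(W[...,1]>.15)&(W[...,1]<.24)&(W[...,0]<.6)]
print(q.min(0),q.max(0),bot.get_state()['eef_pos'])
```

```text
[0.52194754 0.1500132  0.03500031] [0.58319161 0.23365091 0.11999994] [0.55641431 0.19145964 0.03775906]
```

View pics/w2.png

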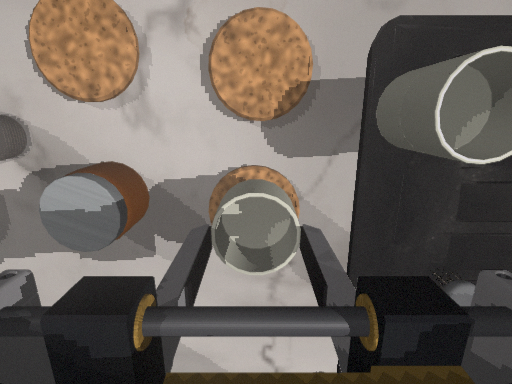

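Run:
```python
from h import *
s=dict(np.load('w2.npz')); s={k:(v if v.ndim else float(v)) for k,v in s.items()}
hsv=cv2.cvtColor(s['pixels'],cv2.COLOR_RGB2HSV)
m=cv2.inRange(hsv,(5,80,50),(25,255,255)); m[300:]=0
n,l,st,c=cv2.connectedComponentsWithStats(m)
for i in range(1,n):
    if st[i,4]>500:
        k=l==i; v0=st[i,1]; P=cv2.convexHull(np.argwhere(k)[:,::-1].astype(np.int32))[:,0]
        Q=np.array([ray(s,*p,.01)[:2] for p in P]); print(c[i].round(),'min',Q.min(0).round(4),'max',Q.max(0).round(4), ((Q.min(0)+Q.max(0))/2).round(4), 'x from near edge',(Q[:,0].min()+.041).round(4))
W=cloud(s)
q=W[abs(W[...,2]-.083)<.008]; q=q[(q[:,1]>.26)&(q[:,1]<.38)]; print('B',q.min(0).round(4),q.max(0).round(4))
```

```text
[84. 47.] min [0.3935 0.0199] max [0.4635 0.1018] [0.4285 0.0609] x from near edge 0.4345
[260.  64.] min [0.398  0.1549] max [0.4782 0.2349] [0.4381 0.1949] x from near edge 0.439
[124. 189.] min [0.5125 0.0285] max [0.5835 0.0973] [0.548  0.0629] x from near edge 0.5535
[250. 185.] min [0.516  0.1496] max [0.5669 0.2298] [0.5414 0.1897] x from near edge 0.557
B [0.4395 0.2876 0.075 ] [0.5008 0.3438 0.0895]
```

arm_command(
  rows=[
    {"translation": [-0.1, 0, 0.2], "twist": 0, "grip": 0.4},
    {"translation": [-0.1, 0, 0.4], "twist": 0, "grip": 0.4},
    {"translation": [-0.1, 0, 0.54], "twist": 0, "grip": 0.4},
    {"translation": [-0.1, 0, 0.54], "twist": 0, "grip": 0.4},
    {"translation": [-0.1, 0, 0.54], "twist": 0, "grip": 0.4},
    {"translation": [-0.1, 0, 0.54], "twist": 0, "grip": -1},
    {"translation": [-0.1, 0, 0.54], "twist": 0, "grip": -1},
    {"translation": [-0.1, 0, 0.54], "twist": 0, "grip": -1},
    {"translation": [-0.1, 0, 0.54], "twist": 0, "grip": -1},
  ],
)

```text
clock: 4.55
eef_pos: [0.5593, 0.1914, 0.0213]
eef_rot: [180.0, 0.0, -180.0]
force: [1.3, 0.5, 0.2]
finger_gap: 0.0894
gripper_force: 0.0
```

arm_command(
  rows=[
    {"translation": [0, 0, -1.5], "twist": 0, "grip": -1},
    {"translation": [0, 0, -3.0], "twist": 0, "grip": -1},
    {"translation": [0.4, 0.6, -3.6], "twist": 0, "grip": -1},
    {"translation": [1.3, 1.9, -3.6], "twist": 0, "grip": -1},
    {"translation": [2.2, 3.2, -3.6], "twist": 0, "grip": -1},
    {"translation": [2.93, 4.25, -3.6], "twist": 0, "grip": -1},
    {"translation": [2.93, 4.25, -3.4], "twist": 0, "grip": -1},
    {"translation": [2.93, 4.25, -3.2], "twist": 0, "grip": -1},
  ],
)

```text
clock: 5.35
eef_pos: [0.4711, 0.3192, 0.1169]
eef_rot: [-180.0, 0.0, -179.9]
force: [-0.3, 0.1, 0.7]
finger_gap: 0.0944
gripper_force: 0.0
```

arm_command(
  rows=[
    {"translation": [0, 0, 1.2], "twist": 0, "grip": -1},
    {"translation": [0, 0, 2.15], "twist": 0, "grip": -1},
    {"translation": [0, 0, 2.15], "twist": 0, "grip": -1},
    {"translation": [0, 0, 2.15], "twist": 0, "grip": 0.4},
    {"translation": [0, 0, 2.15], "twist": 0, "grip": 0.4},
    {"translation": [0, 0, 2.15], "twist": 0, "grip": 0.4},
    {"translation": [0, 0, 2.15], "twist": 0, "grip": 0.4},
    {"translation": [0, 0, 2.15], "twist": 0, "grip": 0.4},
    {"translation": [0, 0, 2.15], "twist": 0, "grip": 0.4},
  ],
)

```text
clock: 6.25
eef_pos: [0.4719, 0.3193, 0.0536]
eef_rot: [180.0, 0.1, -180.0]
force: [-0.5, 0.7, 3.3]
finger_gap: 0.0601
gripper_force: 14.9
```

Run:
```python
from h import *
s=snap('top'); W=cloud(s); np.savez('t1.npz',**s)
q=W[(W[...,2]>.042)&(W[...,2]<.06)&(W[...,1]>.12)&(W[...,1]<.25)&(W[...,0]>.5)&(W[...,0]<.62)]
print('placed',q.min(0).round(4),q.max(0).round(4),((q.min(0)+q.max(0))/2).round(4),len(q))
for n,y in(('j1',.067),('j2',-.352)):
    q=W[(W[...,2]>.045)&(W[...,2]<.07)&(abs(W[...,1]-y)<.08)&(W[...,0]>.4)&(W[...,0]<.62)];print(n,((q.min(0)+q.max(0))/2).round(4),np.ptp(q,axis=0).round(3))
```

```text
placed [0.525  0.1646 0.0424] [0.5885 0.224  0.059 ] [0.5568 0.1943 0.0507] 61
j1 [0.5204 0.041  0.0534] [0.1   0.107 0.015]
j2 [ 0.5002 -0.3525  0.0536] [0.058 0.056 0.017]
```

arm_command(
  rows=[
    {"translation": [0, 0, -0.7], "twist": 0, "grip": 0.4},
    {"translation": [0, 0, -1.6], "twist": 0, "grip": 0.4},
    {"translation": [0.3, -1.1, -1.6], "twist": 0, "grip": 0.4},
    {"translation": [0.6, -2.2, -1.6], "twist": 0, "grip": 0.4},
    {"translation": [0.9, -3.3, -1.6], "twist": 0, "grip": 0.4},
    {"translation": [1.1, -4.12, -1.6], "twist": 0, "grip": 0.4},
    {"translation": [1.1, -4.12, -1], "twist": 0, "grip": 0.4},
    {"translation": [1.1, -4.12, 0], "twist": 0, "grip": 0.4},
    {"translation": [1.1, -4.12, 0.7], "twist": 0, "grip": 0.4},
    {"translation": [1.1, -4.12, 0.95], "twist": 0, "grip": 0.4},
    {"translation": [1.1, -4.12, 1.06], "twist": 0, "grip": 0.4},
    {"translation": [1.1, -4.12, 1.06], "twist": 0, "grip": 0.4},
  ],
)

```text
clock: 7.5
eef_pos: [0.4386, 0.1954, 0.0214]
eef_rot: [-180.0, 0.0, -180.0]
force: [-0.4, -0.2, -1.1]
finger_gap: 0.0598
gripper_force: 15.0
```

arm_command(
  rows=[
    {"translation": [0, 0, 0], "twist": 0, "grip": 0.4},
    {"translation": [0, 0, 0], "twist": 0, "grip": -1},
    {"translation": [0, 0, 0], "twist": 0, "grip": -1},
    {"translation": [0, 0, 0], "twist": 0, "grip": -1},
    {"translation": [0, 0, 0], "twist": 0, "grip": -1},
    {"translation": [0, 0, -0.5], "twist": 0, "grip": -1},
    {"translation": [0, 0, -2.0], "twist": 0, "grip": -1},
    {"translation": [0, 0, -3.0], "twist": 0, "grip": -1},
    {"translation": [0, 0, -3.0], "twist": 0, "grip": -1},
  ],
)

```text
clock: 8.4
eef_pos: [0.4418, 0.196, 0.1157]
eef_rot: [179.9, 0.5, -180.0]
force: [1.0, 0.4, 0.2]
finger_gap: 0.0938
gripper_force: 0.0
```

```bash
cat > look.py <<'E'
import sys
from h import *
# wrist look: pots' rims (z window) and corks by colour
s=snap('wrist',sys.argv[1] if len(sys.argv)>1 else None); W=cloud(s)
for nm,a,b in(('rim.055',.045,.062),('rim.047',.038,.052),('rim.087',.08,.095)):
    m=((W[...,2]>a)&(W[...,2]<b)).astype(np.uint8); m[290:]=0
    n,l,st,c=cv2.connectedComponentsWithStats(m)
    for i in range(1,n):
        if st[i,4]>150:
            q=W[l==i]; print(nm,c[i].round(),((q.min(0)+q.max(0))/2)[:2].round(4),np.ptp(q,axis=0)[:2].round(3))
hsv=cv2.cvtColor(s['pixels'],cv2.COLOR_RGB2HSV); m=cv2.inRange(hsv,(5,80,50),(25,255,255)); m[300:]=0
n,l,st,c=cv2.connectedComponentsWithStats(m)
for i in range(1,n):
    if st[i,4]>500:
        P=cv2.convexHull(np.argwhere(l==i)[:,::-1].astype(np.int32))[:,0]
        Q=np.array([ray(s,*p,.01)[:2] for p in P]); print('cork',c[i].round(),((Q.min(0)+Q.max(0))/2).round(4),np.ptp(Q,axis=0).round(3))
print(bot.get_state()['eef_pos'].round(4))
E
python3 look.py w3
```

```text
rim.055 [255. 192.] [0.4361 0.1951] [0.062 0.061]
rim.055 [375. 218.] [0.4699 0.3188] [0.061 0.062]
rim.055 [ 64. 234.] [ 0.4876 -0.0133] [0.035 0.031]
rim.055 [488. 241.] [0.4988 0.4519] [0.055 0.034]
rim.055 [123. 272.] [0.5311 0.0527] [0.035 0.035]
rim.055 [252. 275.] [0.5389 0.1916] [0.026 0.06 ]
rim.047 [254. 207.] [0.4469 0.1954] [0.035 0.056]
rim.047 [373. 218.] [0.4699 0.3188] [0.061 0.062]
rim.047 [ 69. 230.] [ 0.4881 -0.0127] [0.038 0.032]
rim.047 [483. 237.] [0.4987 0.4542] [0.056 0.038]
rim.047 [252. 271.] [0.5388 0.191 ] [0.026 0.06 ]
rim.087 [ 35. 252.] [ 0.4881 -0.0142] [0.032 0.03 ]
rim.087 [506. 260.] [0.4955 0.4385] [0.022 0.009]
cork [136. 168.] [0.4227 0.0604] [0.08  0.082]
cork [ 19. 177.] [ 0.4301 -0.0752] [0.08  0.061]
cork [254. 164.] [0.4262 0.195 ] [0.058 0.08 ]
cork [ 34. 264.] [ 0.5361 -0.0824] [0.049 0.084]
cork [248. 258.] [0.5446 0.1897] [0.063 0.08 ]
[0.44   0.1956 0.1131]
```

View pics/w3.png

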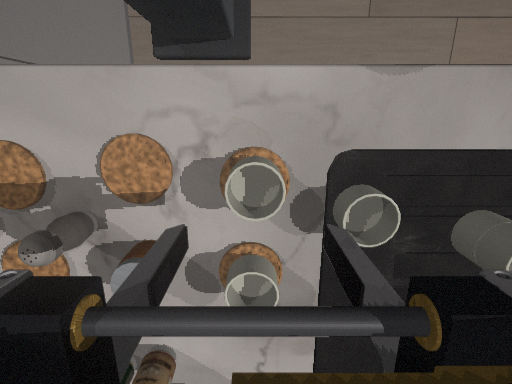

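The pots at (255,190) and (252,295) stand centred on their corks.

arm_command(
  rows=[
    {"translation": [-0.3, 1.2, 0], "twist": 0, "grip": -1},
    {"translation": [-0.7, 2.5, 0], "twist": 0, "grip": -1},
    {"translation": [-1.1, 3.7, 0], "twist": 0, "grip": -1},
    {"translation": [-1.1, 4.12, 0], "twist": 0, "grip": -1},
    {"translation": [-1.1, 4.12, 0], "twist": 0, "grip": -1},
    {"translation": [-1.1, 4.12, 0.5], "twist": 0, "grip": -1},
    {"translation": [-1.1, 4.12, 1.5], "twist": 0, "grip": -1},
    {"translation": [-1.1, 4.12, 2.5], "twist": 0, "grip": -1},
    {"translation": [-1.1, 4.12, 3.2], "twist": 0, "grip": -1},
    {"translation": [-1.1, 4.12, 3.24], "twist": 0, "grip": -1},
    {"translation": [-1.1, 4.12, 3.24], "twist": 0, "grip": -1},
  ],
)

```text
clock: 9.55
eef_pos: [0.4705, 0.3176, 0.0128]
eef_rot: [-180.0, -0.1, 179.9]
force: [1.2, 0.2, 0.2]
finger_gap: 0.094
gripper_force: 0.0
```

arm_command(
  rows=[
    {"translation": [0, 0, 0], "twist": 0, "grip": 0.4},
    {"translation": [0, 0, 0], "twist": 0, "grip": 0.4},
    {"translation": [0, 0, 0], "twist": 0, "grip": 0.4},
    {"translation": [0, 0, 0], "twist": 0, "grip": 0.4},
    {"translation": [0, 0, 0], "twist": 0, "grip": 0.4},
    {"translation": [0, 0, 0], "twist": 0, "grip": 0.4},
    {"translation": [0, 0, 0], "twist": 0, "grip": 0.4},
  ],
)

```text
clock: 10.25
eef_pos: [0.4714, 0.3191, 0.014]
eef_rot: [180.0, 0.0, -180.0]
force: [-0.0, 0.1, 2.4]
finger_gap: 0.0593
gripper_force: 15.0
```

arm_command(
  rows=[
    {"translation": [0, 0, -1], "twist": 0, "grip": 0.4},
    {"translation": [0, 0, -2.5], "twist": 0, "grip": 0.4},
    {"translation": [0, 0, -4.2], "twist": 0, "grip": 0.4},
    {"translation": [0.3, -1.5, -4.2], "twist": 0, "grip": 0.4},
    {"translation": [0.6, -3, -4.2], "twist": 0, "grip": 0.4},
    {"translation": [0.9, -4.5, -4.2], "twist": 0, "grip": 0.4},
    {"translation": [1.2, -6, -4.2], "twist": 0, "grip": 0.4},
    {"translation": [1.32, -7.5, -4.2], "twist": 0, "grip": 0.4},
    {"translation": [1.32, -9, -4.2], "twist": 0, "grip": 0.4},
    {"translation": [1.32, -10.5, -4.2], "twist": 0, "grip": 0.4},
    {"translation": [1.32, -12, -4.2], "twist": 0, "grip": 0.4},
    {"translation": [1.32, -13.59, -4.2], "twist": 0, "grip": 0.4},
  ],
)

```text
clock: 11.45
eef_pos: [0.4309, -0.0903, 0.1391]
eef_rot: [180.0, -0.0, -180.0]
force: [1.1, 0.1, -1.7]
finger_gap: 0.0595
gripper_force: 15.0
```

arm_command(
  rows=[
    {"translation": [0, 0, 0], "twist": 0, "grip": 0.4},
    {"translation": [0, 0, 0], "twist": 0, "grip": 0.4},
    {"translation": [0, 0, 1], "twist": 0, "grip": 0.4},
    {"translation": [0, 0, 2.2], "twist": 0, "grip": 0.4},
    {"translation": [0, 0, 3.0], "twist": 0, "grip": 0.4},
    {"translation": [0, 0, 3.2], "twist": 0, "grip": 0.4},
    {"translation": [0, 0, 3.2], "twist": 0, "grip": 0.4},
  ],
)

```text
clock: 12.15
eef_pos: [0.431, -0.0873, 0.0428]
eef_rot: [179.9, -0.1, -179.9]
force: [0.5, -1.0, -1.0]
finger_gap: 0.0592
gripper_force: 15.0
```

```bash
python3 look.py w4
```

```text
rim.055 [256. 190.] [ 0.407 -0.088] [0.016 0.052]
rim.055 [255. 247.] [ 0.4417 -0.0875] [0.035 0.056]
rim.047 [255. 187.] [ 0.4072 -0.0875] [0.016 0.053]
rim.047 [255. 226.] [ 0.4359 -0.0875] [0.046 0.056]
rim.087 [204. 236.] [ 0.43  -0.123] [0.018 0.012]
rim.087 [307. 236.] [ 0.4299 -0.052 ] [0.018 0.012]
cork [112. 164.] [ 0.3945 -0.2129] [0.08  0.082]
cork [415. 196.] [0.4219 0.0561] [0.08  0.082]
cork [247. 182.] [ 0.417  -0.0906] [0.056 0.08 ]
cork [116. 268.] [ 0.4952 -0.2247] [0.029 0.074]
cork [257. 292.] [ 0.5186 -0.0862] [0.021 0.07 ]
[ 0.4321 -0.0881  0.0441]
```

View pics/w4.png

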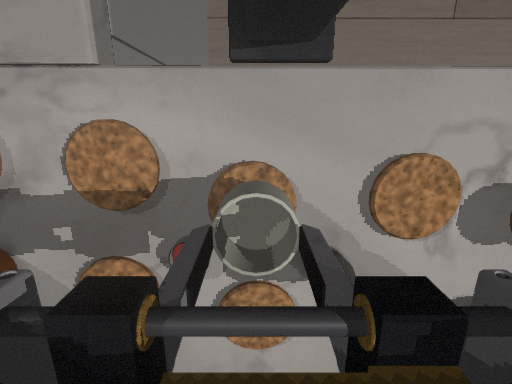

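The held pot at (255,235) is centred over its cork. The red tealight at (180,255) is clear of the left finger.

arm_command(
  rows=[
    {"translation": [0, -0.05, 0.3], "twist": 0, "grip": 0.4},
    {"translation": [0, -0.05, 0.6], "twist": 0, "grip": 0.4},
    {"translation": [0, -0.05, 0.72], "twist": 0, "grip": 0.4},
    {"translation": [0, -0.05, 0.72], "twist": 0, "grip": 0.4},
    {"translation": [0, -0.05, 0.72], "twist": 0, "grip": 0.4},
    {"translation": [0, -0.05, 0.72], "twist": 0, "grip": -0.7},
    {"translation": [0, -0.05, 0.72], "twist": 0, "grip": -0.7},
    {"translation": [0, -0.05, 0.72], "twist": 0, "grip": -0.7},
    {"translation": [0, -0.05, 0.72], "twist": 0, "grip": -0.7},
    {"translation": [0, -0.05, -0.5], "twist": 0, "grip": -0.7},
    {"translation": [0, -0.05, -2], "twist": 0, "grip": -0.7},
    {"translation": [0, -0.05, -3.2], "twist": 0, "grip": -0.7},
  ],
)

```text
clock: 13.4
eef_pos: [0.4319, -0.0904, 0.1417]
eef_rot: [-180.0, 0.1, -180.0]
force: [-0.5, -1.1, -0.0]
finger_gap: 0.0797
gripper_force: 0.0
```

```bash
python3 look.py
python3 - <<'E'
from h import *
W=cloud(snap('top')); 
for n,x,y,a in(('A',.5,.467,.075),('j1',.543,.067,.045),('j2',.5,-.352,.045)):
    q=W[(W[...,2]>a)&(W[...,2]<a+.02)&(abs(W[...,1]-y)<.06)&(abs(W[...,0]-x)<.07)]
    if len(q): print(n,((q.min(0)+q.max(0))/2).round(4),np.ptp(q,axis=0).round(3))
E
```

```text
rim.055 [256. 190.] [ 0.4307 -0.0905] [0.062 0.061]
rim.055 [494. 192.] [0.4362 0.1838] [0.06  0.041]
rim.055 [310. 230.] [ 0.4848 -0.0196] [0.029 0.034]
rim.055 [ 29. 246.] [ 0.5003 -0.3564] [0.058 0.06 ]
rim.055 [383. 269.] [0.5347 0.0648] [0.042 0.052]
rim.055 [476. 271.] [0.5356 0.1833] [0.02  0.042]
rim.047 [488. 186.] [0.4344 0.1779] [0.058 0.03 ]
rim.047 [256. 204.] [ 0.4416 -0.0905] [0.035 0.056]
rim.047 [ 48. 235.] [ 0.4992 -0.3487] [0.057 0.046]
rim.047 [311. 226.] [ 0.485  -0.0194] [0.031 0.037]
rim.047 [376. 257.] [0.521  0.0634] [0.017 0.05 ]
rim.047 [473. 268.] [0.5361 0.1836] [0.022 0.043]
cork [ 37. 142.] [ 0.3839 -0.3522] [0.079 0.083]
cork [154. 150.] [ 0.3941 -0.2134] [0.079 0.082]
cork [375. 173.] [0.4219 0.057 ] [0.079 0.082]
cork [255. 164.] [ 0.4193 -0.0911] [0.058 0.08 ]
cork [468. 182.] [0.4379 0.1853] [0.08  0.072]
cork [ 59. 229.] [ 0.5069 -0.3604] [0.075 0.077]
cork [147. 242.] [ 0.5208 -0.2299] [0.078 0.07 ]
cork [259. 265.] [ 0.5494 -0.0858] [0.081 0.08 ]
cork [452. 256.] [0.5396 0.1843] [0.05  0.081]
[ 0.4356 -0.0922  0.148 ]
A [0.502  0.4682 0.083 ] [0.062 0.061 0.015]
j1 [0.5426 0.067  0.0543] [0.059 0.055 0.015]
j2 [ 0.5    -0.3537  0.0525] [0.057 0.057 0.014]
```

arm_command(
  rows=[
    {"translation": [-2.38, 18.6, -0.1], "twist": 0, "grip": -1},
    {"translation": [-2.38, 18.6, -0.1], "twist": 0, "grip": -1},
    {"translation": [-2.38, 18.6, -0.1], "twist": 0, "grip": -1},
    {"translation": [-2.38, 18.6, -0.1], "twist": 0, "grip": -1},
    {"translation": [-2.38, 18.6, -0.1], "twist": 0, "grip": -1},
    {"translation": [-2.38, 18.6, -0.1], "twist": 0, "grip": -1},
    {"translation": [-2.38, 18.6, -0.1], "twist": 0, "grip": -1},
    {"translation": [-2.38, 18.6, -0.1], "twist": 0, "grip": -1},
    {"translation": [-2.38, 18.6, -0.1], "twist": 0, "grip": -1},
    {"translation": [-2.38, 18.6, -0.1], "twist": 0, "grip": -1},
    {"translation": [-2.38, 18.6, -0.1], "twist": 0, "grip": -1},
    {"translation": [-2.38, 18.6, -0.1], "twist": 0, "grip": -1},
  ],
)

```text
clock: 14.7
eef_pos: [0.5019, 0.4713, 0.1405]
eef_rot: [-180.0, -0.1, -179.8]
force: [-0.6, -0.6, 0.5]
finger_gap: 0.0938
gripper_force: 0.0
```

arm_command(
  rows=[
    {"translation": [0, 0, 0], "twist": 0, "grip": -1},
    {"translation": [0, 0, 0], "twist": 0, "grip": -1},
    {"translation": [0, 0, 0], "twist": 0, "grip": -1},
  ],
)

```text
clock: 15.0
eef_pos: [0.503, 0.466, 0.1422]
eef_rot: [-180.0, -0.0, 179.9]
force: [0.1, 0.7, -1.1]
finger_gap: 0.0941
gripper_force: 0.0
```

```bash
python3 look.py | grep -v cork
```

```text
rim.055 [ 19. 129.] [0.4365 0.2076] [0.06  0.039]
rim.055 [257. 193.] [0.5057 0.467 ] [0.049 0.056]
rim.055 [ 26. 235.] [0.5566 0.1932] [0.061 0.06 ]
rim.047 [ 25. 126.] [0.4361 0.2141] [0.06  0.026]
rim.047 [257. 192.] [0.5056 0.467 ] [0.048 0.054]
rim.047 [ 40. 224.] [0.5542 0.2017] [0.057 0.043]
rim.047 [ 11. 242.] [0.5592 0.1824] [0.053 0.04 ]
rim.087 [257. 199.] [0.5019 0.4668] [0.062 0.061]
[0.5031 0.4661 0.1425]
```

arm_command(
  rows=[
    {"translation": [0, 0.03, 1], "twist": 0, "grip": -1},
    {"translation": [0, 0.03, 2.3], "twist": 0, "grip": -1},
    {"translation": [0, 0.03, 2.95], "twist": 0, "grip": -1},
    {"translation": [0, 0.03, 2.95], "twist": 0, "grip": -1},
    {"translation": [0, 0.03, 2.95], "twist": 0, "grip": 0.4},
    {"translation": [0, 0.03, 2.95], "twist": 0, "grip": 0.4},
    {"translation": [0, 0.03, 2.95], "twist": 0, "grip": 0.4},
    {"translation": [0, 0.03, 2.95], "twist": 0, "grip": 0.4},
    {"translation": [0, 0.03, 2.95], "twist": 0, "grip": 0.4},
    {"translation": [0, 0.03, 2.95], "twist": 0, "grip": 0.4},
    {"translation": [0, 0.03, 2.95], "twist": 0, "grip": 0.4},
  ],
)

```text
clock: 16.15
eef_pos: [0.506, 0.4673, 0.0589]
eef_rot: [-179.8, 0.3, -179.9]
force: [0.5, -0.6, 1.8]
finger_gap: 0.0419
gripper_force: 0.0
```

```bash
python3 look.py w5| grep -v cork; python3 -c "
from h import *
b=bot.get_state();print(b['finger_gap'],b['gripper_force'],b['eef_pos'])"
```

```text
rim.055 [249. 185.] [0.4885 0.4688] [0.034 0.057]
rim.055 [263. 221.] [0.5093 0.4734] [0.045 0.055]
rim.047 [246. 183.] [0.4885 0.4649] [0.034 0.052]
rim.047 [282. 220.] [0.51   0.4879] [0.041 0.024]
rim.087 [260. 228.] [0.504  0.4737] [0.062 0.065]
[0.5059 0.4676 0.0588]
0.037670703157274804 10.704441654961556 [0.50594066 0.46759441 0.05877682]
```

View pics/w5.png

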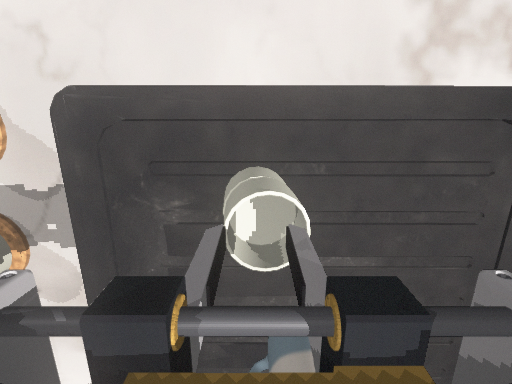

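Run:
```python
from h import *
for cam in('wrist','top'):
    s=snap(cam); W=cloud(s)
    m=(abs(W[...,0]-.505)<.06)&(abs(W[...,1]-.47)<.06)&(W[...,2]>.03)
    if cam=='wrist':
        m[300:]=0; im=s['pixels'][150:290,180:340]; cv2.imwrite('pics/w6.png',cv2.resize(im[:,:,::-1],None,fx=4,fy=4,interpolation=cv2.INTER_CUBIC))
        for u in range(205,330,8): print(u,[f'{W[v,u,2]*1000:.0f}' for v in range(170,290,8)])
    else:
        q=W[m]; print(cam,q.min(0),q.max(0))
        for y in np.arange(.42,.53,.01):
            k=q[abs(q[:,1]-y)<.005]; print(y.round(2),len(k),k[:,2].max().round(3) if len(k) else'')
b=bot.get_state();print(b['finger_gap'],b['gripper_force'],b['eef_pos'],b['force'],b['eef_rot'])
```

```text
205 ['2', '4', '5', '5', '5', '3', '4', '5', '3', '120', '130', '138', '146', '154', '161']
213 ['2', '5', '4', '5', '3', '5', '1', '4', '108', '120', '130', '138', '147', '152', '159']
221 ['2', '4', '5', '4', '4', '4', '3', '95', '108', '118', '126', '133', '134', '135', '136']
229 ['2', '5', '33', '52', '68', '86', '90', '65', '79', '91', '91', '2', '3', '5', '4']
237 ['2', '34', '51', '72', '88', '55', '54', '54', '54', '67', '81', '90', '3', '4', '5']
245 ['19', '47', '65', '84', '54', '53', '54', '54', '54', '56', '70', '83', '3', '4', '5']
253 ['27', '53', '74', '89', '54', '53', '52', '54', '53', '53', '64', '77', '88', '3', '4']
261 ['28', '55', '79', '90', '52', '53', '52', '52', '52', '53', '61', '74', '87', '5', '5']
269 ['19', '54', '78', '54', '52', '52', '52', '52', '52', '51', '62', '75', '86', '3', '4']
277 ['3', '40', '74', '89', '52', '52', '52', '51', '50', '53', '66', '76', '87', '4', '4']
285 ['3', '4', '62', '88', '51', '52', '52', '91', '104', '106', '108', '110', '87', '4', '4']
293 ['2', '5', '4', '76', '52', '51', '50', '97', '108', '119', '129', '136', '143', '146', '147']
301 ['1', '4', '5', '4', '3', '83', '69', '70', '108', '120', '129', '139', '146', '153', '161']
309 ['2', '3', '4', '5', '3', '4', '86', '86', '86', '4', '129', '138', '146', '153', '161']
317 ['1', '4', '3', '4', '3', '5', '2', '3', '5', '4', '3', '2', '147', '154', '160']
325 ['1', '4', '4', '4', '4', '5', '2', '4', '3', '4', '4', '3', '3', '5', '196']
top [0.44529026 0.41002494 0.03094589] [0.56347112 0.5279334  0.4478413 ]
0.42 107 0.447
0.43 111 0.443
0.44 128 0.44
0.45 172 0.411
0.46 121 0.413
0.47 115 0.412
0.48 123 0.433
0.49 120 0.43
0.5 85 0.428
0.51 50 0.422
0.52 36 0.414
0.53 10 0.407
0.030271560960521016 10.285629245563541 [0.50692042 0.46754947 0.06024822] [-0.65078881 -9.53636749 21.36853205] [-179.86578936    0.42120319 -179.94292441]
```

View pics/w6.png

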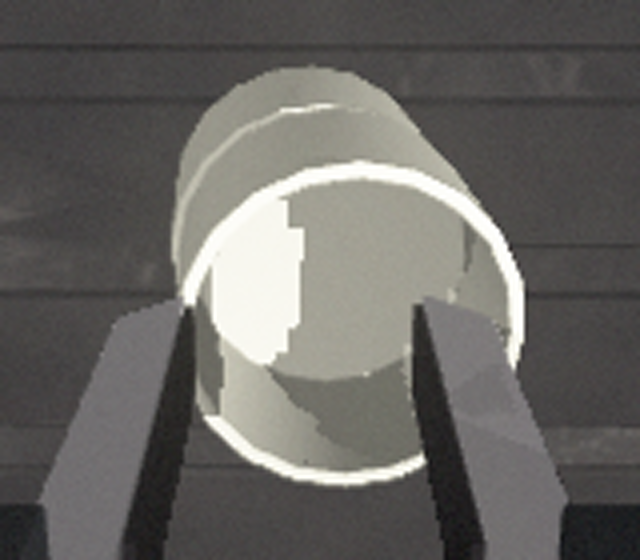

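The right finger overlaps the rim in this crop, at around (430,300) to (515,350). I'll compare the fingertip height with the unobstructed view in w1.

Run:
```python
from h import *
s=dict(np.load('w1.npz')); W=cloud(s)
for u in (175,182,186,328,335,345): print(u,[(v,*W[v,u].round(3)) for v in (222,228,234,242,255,275)])
s=snap('wrist'); W=cloud(s)
for u in (213,222,285,293,300): print(u,[(v,*W[v,u].round(3)) for v in (218,224,228,234,242,255,275)])
s=snap('scene');W=cloud(s)
b=bot.get_state();print(b['clock'],b['finger_gap'],b['gripper_force'],b['eef_pos'],b['force'],b['joint_positions'])
```

```text
175 [(222, np.float64(0.535), np.float64(0.208), np.float64(0.01)), (228, np.float64(0.459), np.float64(0.269), np.float64(0.213)), (234, np.float64(0.459), np.float64(0.272), np.float64(0.222)), (242, np.float64(0.46), np.float64(0.274), np.float64(0.231)), (255, np.float64(0.466), np.float64(0.275), np.float64(0.236)), (275, np.float64(0.627), np.float64(0.198), np.float64(-0.001))]
182 [(222, np.float64(0.535), np.float64(0.218), np.float64(0.009)), (228, np.float64(0.459), np.float64(0.273), np.float64(0.212)), (234, np.float64(0.461), np.float64(0.275), np.float64(0.218)), (242, np.float64(0.466), np.float64(0.275), np.float64(0.219)), (255, np.float64(0.473), np.float64(0.275), np.float64(0.222)), (275, np.float64(0.626), np.float64(0.209), np.float64(0.001))]
186 [(222, np.float64(0.535), np.float64(0.223), np.float64(0.01)), (228, np.float64(0.461), np.float64(0.275), np.float64(0.208)), (234, np.float64(0.465), np.float64(0.275), np.float64(0.208)), (242, np.float64(0.469), np.float64(0.275), np.float64(0.211)), (255, np.float64(0.591), np.float64(0.218), np.float64(0.002)),
[... 2980 characters left out ...]
(0.496), np.float64(0.485), np.float64(0.157))]
300 [(218, np.float64(0.507), np.float64(0.503), np.float64(0.057)), (224, np.float64(0.51), np.float64(0.503), np.float64(0.061)), (228, np.float64(0.513), np.float64(0.503), np.float64(0.063)), (234, np.float64(0.516), np.float64(0.502), np.float64(0.068)), (242, np.float64(0.497), np.float64(0.493), np.float64(0.122)), (255, np.float64(0.497), np.float64(0.491), np.float64(0.137)), (275, np.float64(0.497), np.float64(0.488), np.float64(0.156))]
16.4 0.028075225199373208 10.15989367479051 [0.507293   0.46805124 0.06077606] [ -1.25047123 -10.69587539  20.61541999] [ 33.44748531  25.35963749  87.27967954  -0.33273468  66.99956737
 -56.46720767]
```

Run:
```python
from h import *
s=snap('scene'); im=s['pixels'][150:310,60:260,::-1]
cv2.imwrite('pics/s1.png',cv2.resize(im,(800,600),interpolation=cv2.INTER_CUBIC))
```

```text
(no output)
```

View pics/s1.png

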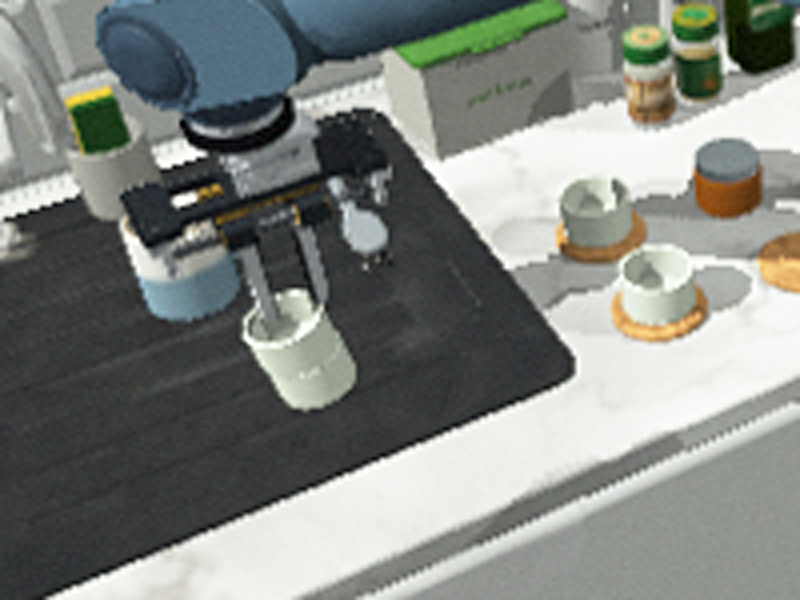

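The scene crop shows the +y finger (290,300) inside the top pot and the other one outside at (315,290), with the stack leaning. I'll ease the grip slightly so it settles upright, then lift out.

arm_command(
  rows=[
    {"translation": [0, 0, 0], "twist": 0, "grip": 0.35},
    {"translation": [0, 0, 0], "twist": 0, "grip": 0.3},
    {"translation": [0, 0, 0], "twist": 0, "grip": 0.25},
    {"translation": [0, 0, 0], "twist": 0, "grip": 0.22},
    {"translation": [0, 0, 0], "twist": 0, "grip": 0.2},
    {"translation": [0, 0, 0], "twist": 0, "grip": 0.2},
  ],
)

```text
clock: 17.05
eef_pos: [0.506, 0.4678, 0.0588]
eef_rot: [-179.9, 0.3, -180.0]
force: [-0.2, -8.2, 15.0]
finger_gap: 0.0379
gripper_force: 7.3
```

```bash
cat > rim.py <<'E'
from h import *
s=snap('wrist'); W=cloud(s)
m=(abs(W[...,0]-.49)<.09)&(abs(W[...,1]-.47)<.09)&(W[...,2]>.03)&(W[...,2]<.0975); m[300:]=0
hsv=cv2.cvtColor(s['pixels'],cv2.COLOR_RGB2HSV); m&=(hsv[...,2]>185)
for a,b in((.075,.098),(.038,.058)):
    q=W[m&(W[...,2]>a)&(W[...,2]<b)]; 
    if len(q): print(a,len(q),q.min(0).round(3),q.max(0).round(3),((q.min(0)+q.max(0))/2).round(4)); 
b=bot.get_state();print(b['finger_gap'],b['gripper_force'],b['eef_pos'].round(4),b['force'].round(1))
E
python3 rim.py
```

```text
0.075 756 [0.473 0.447 0.075] [0.534 0.506 0.093] [0.5033 0.4766 0.0839]
0.038 780 [0.472 0.441 0.039] [0.53  0.499 0.058] [0.501  0.4699 0.0485]
0.037508686118633026 7.29839755622379 [0.506  0.4678 0.0588] [-0.6 -7.8 15.7]
```

arm_command(
  rows=[
    {"translation": [0, -0.08, 0], "twist": 0, "grip": 0.15},
    {"translation": [0, -0.16, 0], "twist": 0, "grip": 0.1},
    {"translation": [0, -0.24, 0], "twist": 0, "grip": 0.05},
    {"translation": [0, -0.33, 0], "twist": 0, "grip": 0},
    {"translation": [0, -0.33, 0], "twist": 0, "grip": 0},
    {"translation": [0, -0.33, 0], "twist": 0, "grip": 0},
    {"translation": [0, -0.33, 0], "twist": 0, "grip": 0},
  ],
)

```text
clock: 17.8
eef_pos: [0.5035, 0.4593, 0.0548]
eef_rot: [179.9, 0.1, -180.0]
force: [0.8, 0.2, 5.2]
finger_gap: 0.0465
gripper_force: 3.1
```

```bash
python3 rim.py
```

```text
0.075 902 [0.471 0.433 0.075] [0.533 0.492 0.093] [0.5017 0.4625 0.084 ]
0.038 644 [0.475 0.437 0.038] [0.526 0.492 0.058] [0.5005 0.4645 0.0481]
0.04711332246068698 3.1294525043813337 [0.5035 0.4593 0.0549] [1.1 1.4 5.8]
```

arm_command(
  rows=[
    {"translation": [0, 0.03, -0.1], "twist": 0, "grip": -0.03},
    {"translation": [0, 0.03, -0.3], "twist": 0, "grip": -0.03},
    {"translation": [0, 0.03, -0.6], "twist": 0, "grip": -0.03},
    {"translation": [0, 0.03, -1], "twist": 0, "grip": -0.03},
    {"translation": [0, 0.03, -1.5], "twist": 0, "grip": -0.03},
    {"translation": [0, 0.03, -2], "twist": 0, "grip": -0.03},
    {"translation": [0, 0.03, -2.6], "twist": 0, "grip": -0.03},
    {"translation": [0, 0.03, -3], "twist": 0, "grip": -0.03},
    {"translation": [0, 0.03, -3], "twist": 0, "grip": -1},
    {"translation": [0, 0.03, -3], "twist": 0, "grip": -1},
  ],
)

```text
clock: 18.85
eef_pos: [0.503, 0.4596, 0.1442]
eef_rot: [180.0, 0.0, -180.0]
force: [-0.6, -0.3, -0.4]
finger_gap: 0.0609
gripper_force: 0.0
```

```bash
sed -i "s/snap('wrist')/snap('wrist','w7')/" rim.py; python3 rim.py
```

```text
0.075 539 [0.471 0.437 0.075] [0.532 0.498 0.09 ] [0.5014 0.4675 0.0825]
0.038 480 [0.481 0.44  0.049] [0.527 0.494 0.058] [0.5039 0.4668 0.0534]
0.0654835743897032 0.0 [0.5025 0.4593 0.1433] [-0.3  0.2  0.4]
```

View pics/w7.png

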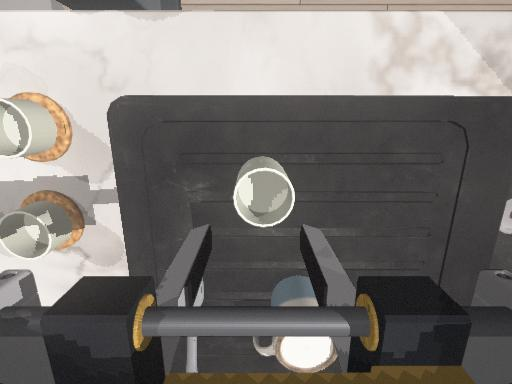

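The stack stands upright again, rim at (264,195), and a mug is at (300,340). I'll check the mug's clearance before retrying.

Run:
```python
from h import *
for c in('wrist','top'):
    W=cloud(snap(c)); q=W[(W[...,0]>.54)&(W[...,0]<.75)&(W[...,1]>.40)&(W[...,1]<.60)&(W[...,2]>.03)&(W[...,2]<.14)]
    print(c,len(q),q.min(0).round(3),q.max(0).round(3))
    for z in np.arange(.04,.14,.02):
        k=q[abs(q[:,2]-z)<.01]
        if len(k): print(z.round(2),k.min(0).round(3),k.max(0).round(3))
```

```text
wrist 3003 [0.64  0.456 0.03 ] [0.717 0.557 0.096]
0.04 [0.64  0.456 0.03 ] [0.717 0.542 0.05 ]
0.06 [0.64  0.456 0.05 ] [0.716 0.542 0.07 ]
0.08 [0.666 0.465 0.07 ] [0.713 0.539 0.09 ]
0.1 [0.662 0.48  0.09 ] [0.714 0.557 0.096]
top 432 [0.639 0.458 0.03 ] [0.717 0.553 0.098]
0.04 [0.639 0.458 0.03 ] [0.715 0.533 0.049]
0.06 [0.641 0.459 0.05 ] [0.717 0.528 0.07 ]
0.08 [0.64  0.472 0.07 ] [0.717 0.553 0.09 ]
0.1 [0.641 0.481 0.09 ] [0.716 0.552 0.098]
```

arm_command(
  rows=[
    {"translation": [0, 0.1, 0], "twist": 0, "grip": -1},
    {"translation": [0, 0.25, 0], "twist": 0, "grip": -1},
    {"translation": [0, 0.25, 0], "twist": 0, "grip": -1},
    {"translation": [0, 0.25, 0], "twist": 0, "grip": -1},
    {"translation": [0, 0.25, 0], "twist": 0, "grip": -1},
  ],
)

```text
clock: 19.5
eef_pos: [0.503, 0.4671, 0.144]
eef_rot: [-180.0, -0.0, -180.0]
force: [-0.7, -0.0, -0.5]
finger_gap: 0.0937
gripper_force: 0.0
```

arm_command(
  rows=[
    {"translation": [0, 0, 0.8], "twist": 0, "grip": -1},
    {"translation": [0, 0, 1.6], "twist": 0, "grip": -1},
    {"translation": [0, 0, 2.4], "twist": 0, "grip": -1},
    {"translation": [0, 0, 3.0], "twist": 0, "grip": -1},
    {"translation": [0, 0, 3.0], "twist": 0, "grip": -1},
    {"translation": [0, 0, 3.0], "twist": 0, "grip": -1},
  ],
)

```text
clock: 20.1
eef_pos: [0.5032, 0.4672, 0.0544]
eef_rot: [180.0, 0.0, -180.0]
force: [0.3, -0.1, -0.4]
finger_gap: 0.094
gripper_force: 0.0
```

```bash
python3 rim.py
```

```text
0.075 934 [0.471 0.437 0.075] [0.533 0.497 0.089] [0.5018 0.4672 0.0823]
0.038 612 [0.476 0.44  0.038] [0.528 0.495 0.058] [0.502  0.4674 0.0481]
0.0941773695276805 0.0 [0.5038 0.4676 0.0554] [ 0.8 -0.7 -0.1]
```

arm_command(
  rows=[
    {"translation": [0, 0, 0], "twist": 0, "grip": -0.5},
    {"translation": [0, 0, 0], "twist": 0, "grip": -0.3},
    {"translation": [0, 0, 0], "twist": 0, "grip": -0.3},
    {"translation": [0, 0, 0], "twist": 0, "grip": -0.3},
  ],
)

```text
clock: 20.55
eef_pos: [0.5031, 0.4672, 0.0545]
eef_rot: [180.0, 0.0, -180.0]
force: [-0.1, 0.2, -1.0]
finger_gap: 0.0655
gripper_force: 0.0
```

```bash
python3 rim.py
```

```text
0.075 902 [0.471 0.438 0.075] [0.532 0.497 0.089] [0.5017 0.4677 0.0822]
0.038 578 [0.476 0.44  0.039] [0.527 0.495 0.058] [0.5016 0.4676 0.0483]
0.06273025411515526 1.6316148539772257 [0.5031 0.4673 0.0544] [ 0.3  0.1 -0. ]
```

arm_command(
  rows=[
    {"translation": [0, 0, 0], "twist": 0, "grip": 0},
    {"translation": [0, 0, 0], "twist": 0, "grip": 0.2},
    {"translation": [0, 0, 0], "twist": 0, "grip": 0.4},
    {"translation": [0, 0, 0], "twist": 0, "grip": 0.4},
    {"translation": [0, 0, 0], "twist": 0, "grip": 0.4},
    {"translation": [0, 0, -0.4], "twist": 0, "grip": 0.4},
    {"translation": [0, 0, -0.8], "twist": 0, "grip": 0.4},
    {"translation": [0, 0, -1.3], "twist": 0, "grip": 0.4},
    {"translation": [0, 0, -1.8], "twist": 0, "grip": 0.4},
    {"translation": [0, 0, -2.6], "twist": 0, "grip": 0.4},
    {"translation": [0, 0, -3.0], "twist": 0, "grip": 0.4},
  ],
)

```text
clock: 21.7
eef_pos: [0.5042, 0.4679, 0.1479]
eef_rot: [179.9, 0.2, -180.0]
force: [-0.8, 0.4, 0.2]
finger_gap: 0.0284
gripper_force: 0.0
```

Run:
```python
from h import *
s=snap('wrist'); W=cloud(s)
for a,b in((.155,.185),(.03,.06)):
    q=W[(W[...,2]>a)&(W[...,2]<b)&(abs(W[...,1]-.467)<.055)&(abs(W[...,0]-.5)<.06)]; print(a,len(q),q.min(0).round(3),q.max(0).round(3))
print(bot.get_state()['finger_gap'])
```

```text
0.155 80 [0.494 0.447 0.18 ] [0.512 0.489 0.185]
0.03 1931 [0.471 0.438 0.03 ] [0.53  0.496 0.06 ]
0.028065742435265856
```

```bash
python3 rim.py;  python3 - <<'E'
from h import *
W=cloud(snap('top'))
for x in np.arange(.44,.58,.01):
    print(x.round(2),[f'{np.nanmax(np.r_[W[(abs(W[...,0]-x)<.005)&(abs(W[...,1]-y)<.005)&(W[...,2]<.13),2],0])*1000:.0f}' for y in np.arange(.40,.54,.01)])
E
```

```text
0.075 546 [0.471 0.437 0.075] [0.532 0.498 0.089] [0.5018 0.4672 0.0822]
0.038 526 [0.475 0.44  0.038] [0.528 0.493 0.058] [0.5017 0.4666 0.048 ]
0.02768418268449212 0.0 [0.5045 0.4681 0.1476] [ 0.2 -0.  -0.3]
0.44 ['10', '5', '4', '7', '5', '5', '0', '0', '0', '0', '0', '0', '0', '0', '0']
0.45 ['9', '9', '7', '5', '6', '7', '6', '0', '0', '0', '0', '0', '0', '0', '0']
0.46 ['7', '4', '4', '6', '7', '5', '6', '0', '0', '0', '0', '0', '0', '0', '0']
0.47 ['4', '7', '5', '4', '3', '78', '84', '26', '0', '0', '0', '0', '0', '0', '0']
0.48 ['8', '4', '4', '3', '90', '87', '84', '49', '0', '0', '0', '0', '0', '0', '0']
0.49 ['6', '8', '6', '5', '89', '0', '54', '55', '50', '0', '0', '0', '0', '0', '0']
0.5 ['6', '6', '5', '7', '91', '47', '56', '52', '52', '0', '0', '0', '0', '0', '0']
0.51 ['10', '6', '8', '8', '84', '48', '51', '49', '51', '53', '0', '0', '0', '0', '0']
0.52 ['7', '5', '3', '5', '29', '81', '52', '53', '52', '77', '0', '0', '0', '0', '0']
0.53 ['7', '6', '5', '8', '6', '54', '52', '72', '69', '0', '0', '0', '0', '0', '0']
0.54 ['4', '4', '4', '8', '8', '4', '3', '6', '0', '0', '0', '0', '0', '0', '0']
0.55 ['6', '4', '7', '3', '8', '5', '5', '6', '0', '0', '0', '0', '0', '0', '0']
0.56 ['6', '4', '6', '9', '7', '5', '5', '0', '0', '0', '0', '0', '0', '0', '0']
0.57 ['5', '4', '8', '5', '6', '7', '4', '4', '0', '0', '0', '0', '0', '0', '0']
```

View pics/w7.png

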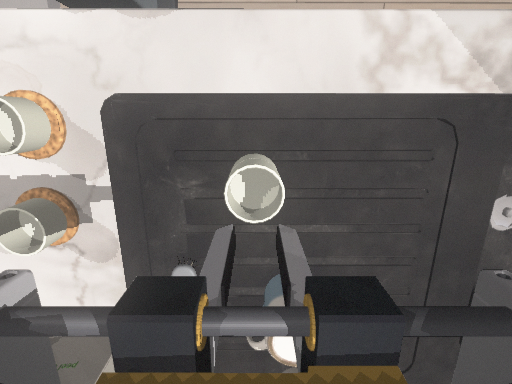

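The stack is still upright and undisturbed at (254,195), and the fingers have simply slipped off. I'll retry with a lower force and a limited closure.

arm_command(
  rows=[
    {"translation": [0, 0, 0], "twist": 0, "grip": -1},
    {"translation": [0, 0, 0], "twist": 0, "grip": -1},
    {"translation": [0, 0, 0], "twist": 0, "grip": -1},
    {"translation": [0, 0, 0], "twist": 0, "grip": -1},
    {"translation": [0, 0, 0], "twist": 0, "grip": -1},
    {"translation": [0, 0, 1.0], "twist": 0, "grip": -1},
    {"translation": [0, 0, 2.2], "twist": 0, "grip": -1},
    {"translation": [0, 0, 3.1], "twist": 0, "grip": -1},
    {"translation": [0, 0, 3.1], "twist": 0, "grip": -1},
    {"translation": [0, 0, 3.1], "twist": 0, "grip": -1},
    {"translation": [0, 0, 3.1], "twist": 0, "grip": -0.3},
    {"translation": [0, 0, 3.1], "twist": 0, "grip": -0.3},
  ],
  grip_force=6,
)

```text
clock: 23.05
eef_pos: [0.5043, 0.468, 0.0536]
eef_rot: [179.9, 0.2, -180.0]
force: [-0.4, 0.1, 0.2]
finger_gap: 0.0812
gripper_force: 0.0
```

arm_command(
  rows=[
    {"translation": [0, 0, 0], "twist": 0, "grip": -0.3},
    {"translation": [0, 0, 0], "twist": 0, "grip": -0.3},
    {"translation": [0, 0, 0], "twist": 0, "grip": -0.24},
    {"translation": [0, 0, 0], "twist": 0, "grip": -0.24},
    {"translation": [0, 0, 0], "twist": 0, "grip": -0.24},
    {"translation": [0, 0, 0], "twist": 0, "grip": -0.24},
  ],
)

```text
clock: 23.65
eef_pos: [0.5034, 0.4674, 0.0517]
eef_rot: [180.0, 0.1, -180.0]
force: [-0.3, 0.1, 4.0]
finger_gap: 0.0626
gripper_force: 6.0
```

```bash
sed -i "s/,'w7'//" rim.py; python3 rim.py
```

```text
0.075 911 [0.471 0.438 0.075] [0.532 0.497 0.089] [0.5017 0.4674 0.0822]
0.038 602 [0.471 0.44  0.038] [0.527 0.494 0.058] [0.4991 0.4671 0.0481]
0.06220561626258325 6.000751575920731 [0.5033 0.4674 0.0517] [-1.1  0.1  3.4]
```

arm_command(
  rows=[
    {"translation": [0, 0, -0.15], "twist": 0, "grip": -0.24},
    {"translation": [0, 0, -0.3], "twist": 0, "grip": -0.24},
    {"translation": [0, 0, -0.5], "twist": 0, "grip": -0.24},
    {"translation": [0, 0, -0.8], "twist": 0, "grip": -0.24},
    {"translation": [0, 0, -1.1], "twist": 0, "grip": -0.24},
    {"translation": [0, 0, -1.5], "twist": 0, "grip": -0.24},
    {"translation": [0, 0, -2.0], "twist": 0, "grip": -0.24},
    {"translation": [0, 0, -2.0], "twist": 0, "grip": -0.24},
  ],
)

```text
clock: 24.5
eef_pos: [0.5047, 0.4683, 0.1149]
eef_rot: [179.8, 0.3, -180.0]
force: [0.7, -0.3, -1.6]
finger_gap: 0.0624
gripper_force: 6.0
```

Run:
```python
from h import *
s=snap('wrist'); W=cloud(s); m=(abs(W[...,1]-.467)<.03)&(abs(W[...,0]-.5)<.04)
print(np.histogram(W[m][:,2],np.arange(0,.25,.01)))
b=bot.get_state();print(b['finger_gap'],b['gripper_force'],b['eef_pos'],b['force'])
```

```text
(array([ 845,  654,   78,   82,  311,    0,    0,    0,    0,    0,    0,
       3240,  697,  816, 1324,  632,    9,    5,    3,    7,    1,    2,
          0,    0]), array([0.  , 0.01, 0.02, 0.03, 0.04, 0.05, 0.06, 0.07, 0.08, 0.09, 0.1 ,
       0.11, 0.12, 0.13, 0.14, 0.15, 0.16, 0.17, 0.18, 0.19, 0.2 , 0.21,
       0.22, 0.23, 0.24]))
0.062250234863717266 5.999308121390641 [0.50406781 0.4678168  0.11335278] [ 9.84873394e-04 -2.13277070e-01 -1.33903811e+00]
```

arm_command(
  rows=[
    {"translation": [0, -0.8, -0.6], "twist": 0, "grip": -0.24},
    {"translation": [-0.2, -2, -0.6], "twist": 0, "grip": -0.24},
    {"translation": [-0.4, -3.4, -0.6], "twist": 0, "grip": -0.24},
    {"translation": [-0.6, -4.8, -0.6], "twist": 0, "grip": -0.24},
    {"translation": [-0.8, -6.2, -0.6], "twist": 0, "grip": -0.24},
    {"translation": [-1.0, -7.6, -0.6], "twist": 0, "grip": -0.24},
    {"translation": [-1.1, -9, -0.6], "twist": 0, "grip": -0.24},
    {"translation": [-1.2, -10.4, -0.6], "twist": 0, "grip": -0.24},
    {"translation": [-1.3, -11.8, -0.6], "twist": 0, "grip": -0.24},
    {"translation": [-1.4, -13.2, -0.6], "twist": 0, "grip": -0.24},
    {"translation": [-1.5, -14.6, -0.6], "twist": 0, "grip": -0.24},
    {"translation": [-1.6, -16, -0.6], "twist": 0, "grip": -0.24},
  ],
)

```text
clock: 25.75
eef_pos: [0.5505, -0.0145, 0.1287]
eef_rot: [180.0, -0.0, -180.0]
force: [0.7, -0.7, -1.6]
finger_gap: 0.0622
gripper_force: 6.0
```

arm_command(
  rows=[
    {"translation": [-0.06, -1.2, 0], "twist": 0, "grip": -0.24},
    {"translation": [-0.06, -2.1, 0], "twist": 0, "grip": -0.24},
    {"translation": [-0.06, -2.4, 0], "twist": 0, "grip": -0.24},
    {"translation": [-0.06, -2.4, 0], "twist": 0, "grip": -0.24},
    {"translation": [-0.06, -2.4, 1], "twist": 0, "grip": -0.24},
    {"translation": [-0.06, -2.4, 2], "twist": 0, "grip": -0.24},
    {"translation": [-0.06, -2.4, 2.9], "twist": 0, "grip": -0.24},
    {"translation": [-0.06, -2.4, 2.9], "twist": 0, "grip": -0.24},
    {"translation": [-0.06, -2.4, 2.9], "twist": 0, "grip": -0.24},
  ],
)

```text
clock: 26.65
eef_pos: [0.5527, -0.0838, 0.0422]
eef_rot: [180.0, -0.0, -179.9]
force: [-0.5, -0.5, -0.7]
finger_gap: 0.0617
gripper_force: 6.0
```

```bash
cat > held.py <<'E'
from h import *
# held pot rim (bright, just above grasp) vs cork below, same frame
s=snap('wrist','w8'); W=cloud(s); p=bot.get_state()['eef_pos']
hsv=cv2.cvtColor(s['pixels'],cv2.COLOR_RGB2HSV)
m=(hsv[...,1]<60)&(abs(W[...,2]-p[2]-.03)<.007)&(np.hypot(W[...,0]-p[0],W[...,1]-p[1])<.045); m[300:]=0
q=W[m]; print('held',((q.min(0)+q.max(0))/2).round(4),np.ptp(q,axis=0).round(3), 'top z',q[:,2].max().round(4))
m=cv2.inRange(hsv,(5,80,50),(25,255,255)); m[300:]=0
n,l,st,c=cv2.connectedComponentsWithStats(m)
for i in range(1,n):
    if st[i,4]>300:
        P=cv2.convexHull(np.argwhere(l==i)[:,::-1].astype(np.int32))[:,0]
        Q=np.array([ray(s,*k,.01)[:2] for k in P]); print('cork',c[i].round(),((Q.min(0)+Q.max(0))/2).round(4),'near-edge x',(Q[:,0].min()+.041).round(4),np.ptp(Q,axis=0).round(3))
print(p.round(4),bot.get_state()['finger_gap'])
E
python3 held.py
```

```text
held [ 0.5514 -0.083   0.0733] [0.063 0.077 0.014] top z 0.0803
cork [88. 29.] [ 0.4128 -0.2127] near-edge x 0.4307 [0.046 0.082]
cork [435.  50.] [0.4265 0.0564] near-edge x 0.4304 [0.074 0.082]
cork [251.  91.] [ 0.4419 -0.0907] near-edge x 0.454 [0.058 0.081]
cork [ 96. 174.] [ 0.5246 -0.2236] near-edge x 0.5256 [0.08  0.082]
cork [250. 182.] [ 0.5376 -0.086 ] near-edge x 0.5518 [0.054 0.08 ]
cork [409. 188.] [0.5485 0.0642] near-edge x 0.5534 [0.072 0.067]
cork [508. 217.] [0.562  0.1494] near-edge x 0.5805 [0.045 0.015]
[ 0.5538 -0.0844  0.0434] 0.0626026817993455
```

arm_command(
  rows=[
    {"translation": [0, -0.05, 0.3], "twist": 0, "grip": -0.24},
    {"translation": [0, -0.05, 0.6], "twist": 0, "grip": -0.24},
    {"translation": [0, -0.05, 0.74], "twist": 0, "grip": -0.24},
    {"translation": [0, -0.05, 0.74], "twist": 0, "grip": -0.24},
    {"translation": [0, -0.05, 0.74], "twist": 0, "grip": -0.24},
    {"translation": [0, -0.05, 0.74], "twist": 0, "grip": -0.7},
    {"translation": [0, -0.05, 0.74], "twist": 0, "grip": -0.7},
    {"translation": [0, -0.05, 0.74], "twist": 0, "grip": -0.7},
    {"translation": [0, -0.05, 0.5], "twist": 0, "grip": -0.7},
    {"translation": [0, -0.05, -0.8], "twist": 0, "grip": -0.7},
    {"translation": [0, -0.05, -2.2], "twist": 0, "grip": -0.7},
    {"translation": [0, -0.05, -3.2], "twist": 0, "grip": -0.7},
  ],
)

```text
clock: 27.9
eef_pos: [0.5539, -0.0867, 0.1416]
eef_rot: [-179.9, 0.2, -180.0]
force: [0.7, -0.3, 0.4]
finger_gap: 0.0799
gripper_force: 0.0
```

```bash
python3 look.py
```

```text
rim.055 [252.  63.] [ 0.431  -0.0903] [0.061 0.06 ]
rim.055 [508.  83.] [0.4429 0.1698] [0.037 0.013]
rim.055 [310. 129.] [ 0.4898 -0.0251] [0.037 0.023]
rim.055 [ 14. 143.] [ 0.5013 -0.3428] [0.057 0.033]
rim.055 [393. 180.] [0.5434 0.0638] [0.058 0.059]
rim.055 [256. 190.] [ 0.5514 -0.0863] [0.061 0.061]
rim.055 [490. 192.] [0.5571 0.1829] [0.061 0.048]
rim.047 [250.  50.] [ 0.4214 -0.0905] [0.037 0.056]
rim.047 [506.  82.] [0.4411 0.1734] [0.048 0.02 ]
rim.047 [309. 129.] [ 0.4903 -0.0245] [0.04  0.027]
rim.047 [ 26. 138.] [ 0.5013 -0.342 ] [0.061 0.034]
rim.047 [373. 170.] [0.5417 0.0543] [0.058 0.043]
rim.047 [483. 185.] [0.5558 0.1775] [0.058 0.037]
rim.047 [256. 203.] [ 0.5645 -0.0865] [0.031 0.056]
rim.087 [330. 131.] [ 0.4891 -0.0169] [0.032 0.032]
cork [22. 35.] [ 0.3919 -0.3409] [0.068 0.062]
cork [139.  39.] [ 0.3967 -0.2134] [0.077 0.082]
cork [385.  66.] [0.4234 0.0569] [0.08  0.082]
cork [484.  85.] [0.438  0.1802] [0.08  0.062]
cork [253.  92.] [ 0.4354 -0.0908] [0.071 0.081]
cork [ 39. 137.] [ 0.504  -0.3533] [0.066 0.063]
cork [143. 157.] [ 0.5242 -0.2242] [0.079 0.081]
cork [258. 163.] [ 0.5423 -0.0862] [0.062 0.08 ]
cork [368. 163.] [0.5455 0.0589] [0.063 0.056]
cork [462. 178.] [0.5562 0.1813] [0.08  0.074]
[ 0.5569 -0.0878  0.1469]
```

arm_command(
  rows=[
    {"translation": [1.65, 18.42, 0], "twist": 0, "grip": -1},
    {"translation": [1.65, 18.42, 0], "twist": 0, "grip": -1},
    {"translation": [1.65, 18.42, 0], "twist": 0, "grip": -1},
    {"translation": [1.65, 18.42, 0], "twist": 0, "grip": -1},
    {"translation": [1.65, 18.42, 0], "twist": 0, "grip": -1},
    {"translation": [1.65, 18.42, 0], "twist": 0, "grip": -1},
    {"translation": [1.65, 18.42, 0], "twist": 0, "grip": -1},
    {"translation": [1.65, 18.42, 0], "twist": 0, "grip": -1},
    {"translation": [1.65, 18.42, 0], "twist": 0, "grip": -1},
    {"translation": [1.65, 18.42, 0], "twist": 0, "grip": -1},
    {"translation": [1.65, 18.42, 0], "twist": 0, "grip": -1},
    {"translation": [1.65, 18.42, 0], "twist": 0, "grip": -1},
  ],
)

```text
clock: 29.15
eef_pos: [0.5017, 0.4709, 0.1381]
eef_rot: [179.9, 0.0, -179.7]
force: [0.0, 0.1, -0.6]
finger_gap: 0.0939
gripper_force: 0.0
```

arm_command(
  rows=[
    {"translation": [0, 0, 0.5], "twist": 0, "grip": -1},
    {"translation": [0, 0, 1.0], "twist": 0, "grip": -1},
    {"translation": [0, 0, 1.5], "twist": 0, "grip": -1},
    {"translation": [0, 0, 1.5], "twist": 0, "grip": -1},
    {"translation": [0, 0, 1.5], "twist": 0, "grip": -1},
  ],
)

```text
clock: 29.65
eef_pos: [0.5032, 0.465, 0.0921]
eef_rot: [-179.9, -0.1, 179.9]
force: [0.1, 0.1, -0.3]
finger_gap: 0.094
gripper_force: 0.0
```

```bash
python3 look.py | grep -v cork
```

```text
rim.055 [258. 200.] [0.5018 0.4672] [0.062 0.061]
rim.055 [  8. 252.] [0.5538 0.2175] [0.04  0.013]
rim.047 [258. 202.] [0.5018 0.4672] [0.062 0.061]
rim.047 [ 12. 247.] [0.5533 0.2151] [0.046 0.017]
[0.5037 0.4655 0.0932]
```

arm_command(
  rows=[
    {"translation": [0, 0.06, 0.9], "twist": 0, "grip": -1},
    {"translation": [0, 0.06, 1.8], "twist": 0, "grip": -1},
    {"translation": [0, 0.06, 2.5], "twist": 0, "grip": -1},
    {"translation": [0, 0.06, 2.65], "twist": 0, "grip": -1},
    {"translation": [0, 0.06, 2.65], "twist": 0, "grip": -1},
    {"translation": [0, 0.06, 2.65], "twist": 0, "grip": -0.3},
    {"translation": [0, 0.06, 2.65], "twist": 0, "grip": -0.3},
    {"translation": [0, 0.06, 2.65], "twist": 0, "grip": -0.3},
    {"translation": [0, 0.06, 2.65], "twist": 0, "grip": -0.24},
    {"translation": [0, 0.06, 2.65], "twist": 0, "grip": -0.24},
    {"translation": [0, 0.06, 2.65], "twist": 0, "grip": -0.24},
    {"translation": [0, 0.06, 2.65], "twist": 0, "grip": -0.24},
  ],
)

```text
clock: 30.9
eef_pos: [0.5035, 0.468, 0.014]
eef_rot: [180.0, 0.0, -180.0]
force: [-0.6, -0.8, 3.8]
finger_gap: 0.0601
gripper_force: 6.0
```

arm_command(
  rows=[
    {"translation": [0, 0, -0.15], "twist": 0, "grip": -0.24},
    {"translation": [0, 0, -0.5], "twist": 0, "grip": -0.24},
    {"translation": [0, 0, -1], "twist": 0, "grip": -0.24},
    {"translation": [0, 0, -2], "twist": 0, "grip": -0.24},
    {"translation": [0, 0, -3], "twist": 0, "grip": -0.24},
    {"translation": [0, 0, -3.8], "twist": 0, "grip": -0.24},
    {"translation": [0, 0, -3.8], "twist": 0, "grip": -0.24},
  ],
)

```text
clock: 31.6
eef_pos: [0.506, 0.47, 0.1338]
eef_rot: [179.7, 0.5, -180.0]
force: [0.9, -0.2, -0.5]
finger_gap: 0.06
gripper_force: 6.0
```

Run:
```python
from h import *
W=cloud(snap('top')); 
for n,x,y in(('j1',.543,.067),('j2',.5,-.352),('salt',.488,-.014)):
    q=W[(W[...,2]>.045)&(W[...,2]<.1)&(abs(W[...,1]-y)<.06)&(abs(W[...,0]-x)<.055)]
    if len(q): print(n,((q.min(0)+q.max(0))/2).round(4),np.ptp(q,axis=0).round(3))
b=bot.get_state(); print(b['finger_gap'],b['eef_pos'].round(4),b['force'].round(1))
```

```text
j1 [0.5427 0.0671 0.0536] [0.058 0.055 0.015]
j2 [ 0.5008 -0.3538  0.0523] [0.057 0.056 0.014]
salt [ 0.4875 -0.0151  0.0691] [0.108 0.117 0.048]
0.060228122174013084 [0.5046 0.469  0.1307] [ 0.4  0.5 -0.4]
```

arm_command(
  rows=[
    {"translation": [0.1, -0.8, -0.2], "twist": 0, "grip": -0.24},
    {"translation": [0.3, -2, -0.2], "twist": 0, "grip": -0.24},
    {"translation": [0.5, -3.4, -0.2], "twist": 0, "grip": -0.24},
    {"translation": [0.8, -4.8, -0.2], "twist": 0, "grip": -0.24},
    {"translation": [1.0, -6.2, -0.2], "twist": 0, "grip": -0.24},
    {"translation": [1.2, -7.6, -0.2], "twist": 0, "grip": -0.24},
    {"translation": [1.4, -9, -0.2], "twist": 0, "grip": -0.24},
    {"translation": [1.6, -10.4, -0.2], "twist": 0, "grip": -0.24},
    {"translation": [1.8, -11.8, -0.2], "twist": 0, "grip": -0.24},
    {"translation": [2.1, -13.2, -0.2], "twist": 0, "grip": -0.24},
    {"translation": [2.3, -14.6, -0.2], "twist": 0, "grip": -0.24},
    {"translation": [2.5, -16, -0.2], "twist": 0, "grip": -0.24},
  ],
)

```text
clock: 32.85
eef_pos: [0.4266, -0.0131, 0.132]
eef_rot: [180.0, -0.1, -180.0]
force: [1.4, -0.0, -1.0]
finger_gap: 0.0603
gripper_force: 6.0
```

arm_command(
  rows=[
    {"translation": [0.2, -1.4, 0], "twist": 0, "grip": -0.24},
    {"translation": [0.4, -2.8, 0], "twist": 0, "grip": -0.24},
    {"translation": [0.7, -4.2, 0], "twist": 0, "grip": -0.24},
    {"translation": [0.9, -5.6, 0], "twist": 0, "grip": -0.24},
    {"translation": [1.08, -6.7, 0], "twist": 0, "grip": -0.24},
    {"translation": [1.08, -6.7, 0], "twist": 0, "grip": -0.24},
    {"translation": [1.08, -6.7, 1], "twist": 0, "grip": -0.24},
    {"translation": [1.08, -6.7, 2], "twist": 0, "grip": -0.24},
    {"translation": [1.08, -6.7, 3], "twist": 0, "grip": -0.24},
    {"translation": [1.08, -6.7, 3], "twist": 0, "grip": -0.24},
    {"translation": [1.08, -6.7, 3], "twist": 0, "grip": -0.24},
  ],
)

```text
clock: 33.95
eef_pos: [0.3955, -0.2119, 0.0431]
eef_rot: [179.9, -0.1, -180.0]
force: [0.1, -0.5, -0.9]
finger_gap: 0.0599
gripper_force: 6.0
```

```bash
python3 held.py
```

```text
held [ 0.3937 -0.2127  0.0743] [0.062 0.075 0.014] top z 0.0813
cork [ 98. 192.] [ 0.3834 -0.3531] near-edge x 0.3843 [0.08  0.082]
cork [248. 181.] [ 0.3811 -0.2149] near-edge x 0.3947 [0.055 0.08 ]
cork [370. 225.] [ 0.4273 -0.0935] near-edge x 0.4293 [0.078 0.079]
cork [504. 238.] [0.4259 0.0244] near-edge x 0.4351 [0.064 0.026]
cork [242. 294.] [ 0.4868 -0.2255] near-edge x 0.5208 [0.014 0.059]
[ 0.3965 -0.2129  0.0443] 0.05954529567966865
```

arm_command(
  rows=[
    {"translation": [-0.03, -0.04, 0.3], "twist": 0, "grip": -0.24},
    {"translation": [-0.03, -0.04, 0.6], "twist": 0, "grip": -0.24},
    {"translation": [-0.03, -0.04, 0.7], "twist": 0, "grip": -0.24},
    {"translation": [-0.03, -0.04, 0.7], "twist": 0, "grip": -0.24},
    {"translation": [-0.03, -0.04, 0.7], "twist": 0, "grip": -0.24},
    {"translation": [-0.03, -0.04, 0.7], "twist": 0, "grip": -0.7},
    {"translation": [-0.03, -0.04, 0.7], "twist": 0, "grip": -0.7},
    {"translation": [-0.03, -0.04, 0.7], "twist": 0, "grip": -0.7},
    {"translation": [-0.03, -0.04, 0.5], "twist": 0, "grip": -0.7},
    {"translation": [-0.03, -0.04, -0.8], "twist": 0, "grip": -0.7},
    {"translation": [-0.03, -0.04, -2.2], "twist": 0, "grip": -0.7},
    {"translation": [-0.03, -0.04, -3.2], "twist": 0, "grip": -0.7},
  ],
)

```text
clock: 35.2
eef_pos: [0.3976, -0.2148, 0.1428]
eef_rot: [-179.9, 0.1, -180.0]
force: [-0.3, -0.4, 0.0]
finger_gap: 0.0799
gripper_force: 0.0
```

```bash
python3 look.py | grep -v .047
```

```text
rim.055 [30. 84.] [ 0.2895 -0.4558] [0.083 0.061]
rim.055 [256. 189.] [ 0.3955 -0.214 ] [0.062 0.061]
rim.055 [365. 218.] [ 0.4307 -0.0908] [0.061 0.062]
rim.055 [413. 258.] [ 0.487  -0.0225] [0.033 0.031]
rim.055 [134. 266.] [ 0.4967 -0.3604] [0.05  0.051]
rim.087 [436. 270.] [ 0.4796 -0.0187] [0.014 0.029]
cork [143. 169.] [ 0.3841 -0.3541] [0.079 0.082]
cork [255. 162.] [ 0.3835 -0.2146] [0.059 0.08 ]
cork [468. 199.] [0.4222 0.0552] [0.08  0.084]
cork [342. 194.] [ 0.4289 -0.0936] [0.078 0.078]
cork [149. 243.] [ 0.4842 -0.3644] [0.029 0.063]
cork [248. 269.] [ 0.5229 -0.2256] [0.081 0.08 ]
[ 0.4    -0.217   0.1476]
```

arm_command(
  rows=[
    {"translation": [-1, -1.2, 0], "twist": 0, "grip": -1},
    {"translation": [-2, -2.5, 0], "twist": 0, "grip": -1},
    {"translation": [-3, -3.8, 0], "twist": 0, "grip": -1},
    {"translation": [-3.48, -4.64, 0], "twist": 0, "grip": -1},
    {"translation": [-3.48, -4.64, 0.5], "twist": 0, "grip": -1},
    {"translation": [-3.48, -4.64, 1], "twist": 0, "grip": -1},
    {"translation": [-3.48, -4.64, 1.3], "twist": 0, "grip": -1},
    {"translation": [-3.48, -4.64, 1.3], "twist": 0, "grip": -1},
    {"translation": [-3.48, -4.64, 1.3], "twist": 0, "grip": -1},
  ],
)

```text
clock: 36.15
eef_pos: [0.5009, -0.3526, 0.1004]
eef_rot: [180.0, -0.0, -180.0]
force: [-0.2, 0.3, 1.0]
finger_gap: 0.0941
gripper_force: 0.0
```

```bash
python3 look.py | grep -v .047
```

```text
rim.055 [44. 12.] [ 0.3406 -0.5186] [0.021 0.072]
rim.055 [419.  82.] [ 0.3959 -0.2147] [0.061 0.063]
rim.055 [113. 194.] [ 0.5033 -0.5003] [0.067 0.05 ]
rim.055 [251. 201.] [ 0.5012 -0.357 ] [0.059 0.058]
rim.055 [ 74. 218.] [ 0.5141 -0.5261] [0.067 0.055]
rim.055 [493. 242.] [ 0.5492 -0.107 ] [0.054 0.023]
rim.087 [ 60. 224.] [ 0.5103 -0.5208] [0.081 0.092]
cork [253.  76.] [ 0.3848 -0.3554] [0.08 0.08]
cork [372.  87.] [ 0.3949 -0.2265] [0.08  0.062]
cork [484. 124.] [ 0.4308 -0.1072] [0.08  0.059]
cork [367. 208.] [ 0.5238 -0.2275] [0.08  0.082]
cork [470. 225.] [ 0.5512 -0.0971] [0.08  0.069]
[ 0.5013 -0.353   0.1011]
```

arm_command(
  rows=[
    {"translation": [0, -0.07, 1], "twist": 0, "grip": -1},
    {"translation": [0, -0.07, 2], "twist": 0, "grip": -1},
    {"translation": [0, -0.07, 2.9], "twist": 0, "grip": -1},
    {"translation": [0, -0.07, 3.05], "twist": 0, "grip": -1},
    {"translation": [0, -0.07, 3.05], "twist": 0, "grip": -1},
    {"translation": [0, -0.07, 3.05], "twist": 0, "grip": -0.2},
    {"translation": [0, -0.07, 3.05], "twist": 0, "grip": -0.2},
    {"translation": [0, -0.07, 3.05], "twist": 0, "grip": -0.2},
    {"translation": [0, -0.07, 3.05], "twist": 0, "grip": -0.2},
    {"translation": [0, -0.07, 3.05], "twist": 0, "grip": -0.2},
    {"translation": [0, -0.07, 3.05], "twist": 0, "grip": -0.2},
  ],
  grip_force=12,
)

```text
clock: 37.3
eef_pos: [0.5016, -0.356, 0.0097]
eef_rot: [-179.9, 0.0, -180.0]
force: [-0.4, -0.8, 1.7]
finger_gap: 0.0585
gripper_force: 12.0
```

arm_command(
  rows=[
    {"translation": [0, 0, -0.4], "twist": 0, "grip": -0.2},
    {"translation": [0, 0, -1], "twist": 0, "grip": -0.2},
    {"translation": [0, 0, -1.6], "twist": 0, "grip": -0.2},
    {"translation": [1, 0.06, -1.6], "twist": 0, "grip": -0.2},
    {"translation": [2, 0.06, -1.6], "twist": 0, "grip": -0.2},
    {"translation": [3, 0.06, -1.6], "twist": 0, "grip": -0.2},
    {"translation": [3.88, 0.06, -1.6], "twist": 0, "grip": -0.2},
    {"translation": [3.88, 0.06, -1.3], "twist": 0, "grip": -0.2},
    {"translation": [3.88, 0.06, -1.1], "twist": 0, "grip": -0.2},
    {"translation": [3.88, 0.06, -1.1], "twist": 0, "grip": -0.2},
    {"translation": [3.88, 0.06, -1.1], "twist": 0, "grip": -0.2},
  ],
)

```text
clock: 38.4
eef_pos: [0.3855, -0.3535, 0.0419]
eef_rot: [180.0, -0.0, -179.9]
force: [-0.0, 0.2, -1.8]
finger_gap: 0.0587
gripper_force: 12.0
```

```bash
python3 - <<'E'
from h import *
s=snap('wrist','w9'); W=cloud(s); p=bot.get_state()['eef_pos']
m=(abs(W[...,2]-p[2]-.042)<.01)&(np.hypot(W[...,0]-p[0],W[...,1]-p[1])<.034); m[300:]=0
q=W[m]; print('lid',((q.min(0)+q.max(0))/2).round(4),np.ptp(q,axis=0).round(3),q[:,2].max(),p, bot.get_state()['finger_gap'])
E
python3 held.py | grep cork
```

```text
lid [ 0.385  -0.3537  0.0841] [0.059 0.065 0.02 ] 0.09408048061527244 [ 0.3855966  -0.35374961  0.04211988] 0.058404474993195815
cork [253. 187.] [ 0.3744 -0.3549] near-edge x 0.3846 [0.062 0.081]
cork [391. 202.] [ 0.3937 -0.2194] near-edge x 0.3943 [0.081 0.078]
cork [497. 245.] [ 0.4218 -0.1249] near-edge x 0.4353 [0.055 0.026]
```

View pics/w9.png

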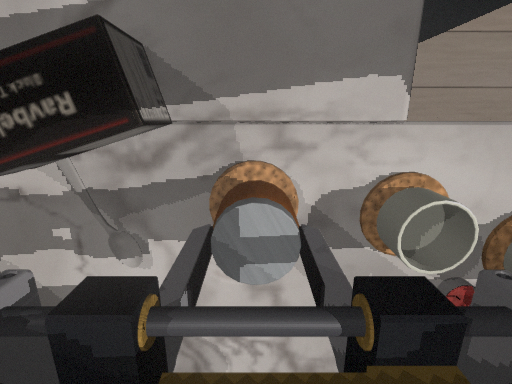

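The jar's lid at (255,240) is centred over its cork, with the C6 pot at (435,235).

arm_command(
  rows=[
    {"translation": [0, -0.02, 0.3], "twist": 0, "grip": -0.2},
    {"translation": [0, -0.02, 0.6], "twist": 0, "grip": -0.2},
    {"translation": [0, -0.02, 0.71], "twist": 0, "grip": -0.2},
    {"translation": [0, -0.02, 0.71], "twist": 0, "grip": -0.2},
    {"translation": [0, -0.02, 0.71], "twist": 0, "grip": -0.2},
    {"translation": [0, -0.02, 0.71], "twist": 0, "grip": -0.7},
    {"translation": [0, -0.02, 0.71], "twist": 0, "grip": -0.7},
    {"translation": [0, -0.02, 0.71], "twist": 0, "grip": -0.7},
    {"translation": [0, -0.02, 0.5], "twist": 0, "grip": -0.7},
    {"translation": [0, -0.02, -0.8], "twist": 0, "grip": -0.7},
    {"translation": [0, -0.02, -2.2], "twist": 0, "grip": -0.7},
    {"translation": [0, -0.02, -3.4], "twist": 0, "grip": -0.7},
  ],
)

```text
clock: 39.7
eef_pos: [0.3851, -0.3546, 0.1467]
eef_rot: [-179.9, 0.1, -180.0]
force: [1.4, -0.6, 0.2]
finger_gap: 0.0801
gripper_force: 0.0
```

```bash
cat > top.py <<'E'
from h import *
W=cloud(snap('top')); 
for n,x,y in(('C0',.556,.191),('C3',.437,.195),('C4',.4305,-.0885),('C1',.552,-.084),('C6',.395,-.213),('C7',.3845,-.353),('J1',.543,.067),('C5',.422,.06),('J2old',.5,-.353)):
    q=W[(W[...,2]>.045)&(W[...,2]<.075)&(np.hypot(W[...,1]-y,W[...,0]-x)<.055)]
    if len(q): print(n,(x,y),((q.min(0)+q.max(0))/2)[:2].round(4),np.ptp(q,axis=0).round(3),q[:,2].max().round(3))
E
python3 top.py; python3 look.py | grep -v rim.047
```

```text
C0 (0.556, 0.191) [0.5562 0.1944] [0.063 0.06  0.014] 0.06
C3 (0.437, 0.195) [0.4356 0.1972] [0.062 0.059 0.012] 0.057
C4 (0.4305, -0.0885) [ 0.4307 -0.0887] [0.059 0.059 0.013] 0.058
C1 (0.552, -0.084) [ 0.5501 -0.0849] [0.062 0.059 0.015] 0.06
C6 (0.395, -0.213) [ 0.3953 -0.212 ] [0.061 0.062 0.015] 0.06
J1 (0.543, 0.067) [0.5422 0.0671] [0.057 0.055 0.018] 0.064
rim.055 [163. 106.] [ 0.2998 -0.4903] [0.102 0.129]
rim.055 [259. 164.] [ 0.3676 -0.3553] [0.028 0.06 ]
rim.055 [382. 194.] [ 0.3955 -0.2147] [0.062 0.062]
rim.055 [483. 222.] [ 0.4308 -0.0915] [0.062 0.063]
rim.055 [ 36. 233.] [ 0.4524 -0.6325] [0.051 0.041]
rim.055 [135. 255.] [ 0.4763 -0.5128] [0.014 0.053]
rim.055 [124. 278.] [ 0.5089 -0.5285] [0.027 0.045]
rim.087 [ 13. 247.] [ 0.4507 -0.6296] [0.034 0.022]
rim.087 [120. 270.] [ 0.4762 -0.5142] [0.015 0.055]
cork [258. 161.] [ 0.3732 -0.3551] [0.059 0.08 ]
cork [356. 174.] [ 0.3943 -0.2186] [0.08  0.077]
cork [446. 203.] [ 0.4301 -0.0974] [0.08  0.077]
cork [ 40. 240.] [ 0.4752 -0.6602] [0.05  0.064]
cork [365. 261.] [ 0.5118 -0.2093] [0.058 0.045]
[ 0.3874 -0.3578  0.1509]
```

arm_command(
  rows=[
    {"translation": [-5.25, 14, 0], "twist": 0, "grip": -1},
    {"translation": [-5.25, 14, 0], "twist": 0, "grip": -1},
    {"translation": [-5.25, 14, 0], "twist": 0, "grip": -1},
    {"translation": [-5.25, 14, 0], "twist": 0, "grip": -1},
    {"translation": [-5.25, 14, 0], "twist": 0, "grip": -1},
    {"translation": [-5.25, 14, 0], "twist": 0, "grip": -1},
    {"translation": [-5.25, 14, 0], "twist": 0, "grip": -1},
    {"translation": [-5.25, 14, 0], "twist": 0, "grip": -1},
    {"translation": [-5.25, 14, 0], "twist": 0, "grip": -1},
    {"translation": [-5.25, 14, 0], "twist": 0, "grip": -1},
    {"translation": [-5.25, 14, 0], "twist": 0, "grip": -1},
    {"translation": [-5.25, 14, 0], "twist": 0, "grip": -1},
  ],
)

```text
clock: 41.0
eef_pos: [0.5418, 0.0649, 0.1435]
eef_rot: [-180.0, -0.1, 180.0]
force: [-0.8, -0.6, -0.9]
finger_gap: 0.0939
gripper_force: 0.0
```

```bash
python3 look.py | grep -v rim.047; python3 top.py
```

```text
rim.055 [ 2. 53.] [ 0.4014 -0.1874] [0.031 0.011]
rim.055 [98. 81.] [ 0.4308 -0.0906] [0.061 0.063]
rim.055 [387.  87.] [0.4363 0.1951] [0.061 0.062]
rim.055 [189. 140.] [ 0.4898 -0.0109] [0.038 0.026]
rim.055 [255. 191.] [0.5434 0.0643] [0.058 0.058]
rim.055 [119. 198.] [ 0.5514 -0.0865] [0.062 0.062]
rim.055 [369. 203.] [0.5572 0.1912] [0.062 0.062]
rim.087 [171. 144.] [ 0.4885 -0.016 ] [0.032 0.032]
cork [26. 55.] [ 0.3951 -0.1987] [0.08  0.058]
cork [250.  79.] [0.4233 0.0587] [0.079 0.08 ]
cork [138.  88.] [ 0.4305 -0.0801] [0.08  0.064]
cork [350.  97.] [0.4379 0.186 ] [0.08  0.066]
cork [ 26. 167.] [ 0.5245 -0.2187] [0.08  0.077]
cork [150. 181.] [ 0.5508 -0.0809] [0.08  0.075]
cork [342. 183.] [0.5558 0.186 ] [0.079 0.077]
[0.5419 0.0645 0.1437]
C0 (0.556, 0.191) [0.5564 0.1961] [0.061 0.056 0.017] 0.062
C3 (0.437, 0.195) [0.4351 0.1993] [0.061 0.054 0.013] 0.059
C4 (0.4305, -0.0885) [ 0.4309 -0.0885] [0.06  0.058 0.011] 0.058
C1 (0.552, -0.084) [ 0.5508 -0.0853] [0.061 0.059 0.014] 0.06
C6 (0.395, -0.213) [ 0.3952 -0.2121] [0.062 0.063 0.015] 0.06
C7 (0.3845, -0.353) [ 0.3826 -0.3508] [0.059 0.057 0.026] 0.071
```

arm_command(
  rows=[
    {"translation": [-0.03, 0.03, 1.3], "twist": 0, "grip": -1},
    {"translation": [-0.03, 0.03, 2.6], "twist": 0, "grip": -1},
    {"translation": [-0.03, 0.03, 3.8], "twist": 0, "grip": -1},
    {"translation": [-0.03, 0.03, 4.48], "twist": 0, "grip": -1},
    {"translation": [-0.03, 0.03, 4.48], "twist": 0, "grip": -1},
    {"translation": [-0.03, 0.03, 4.48], "twist": 0, "grip": -0.2},
    {"translation": [-0.03, 0.03, 4.48], "twist": 0, "grip": -0.2},
    {"translation": [-0.03, 0.03, 4.48], "twist": 0, "grip": -0.2},
    {"translation": [-0.03, 0.03, 4.48], "twist": 0, "grip": -0.2},
    {"translation": [-0.03, 0.03, 4.48], "twist": 0, "grip": -0.2},
    {"translation": [-0.03, 0.03, 4.48], "twist": 0, "grip": -0.2},
  ],
)

```text
clock: 42.2
eef_pos: [0.5441, 0.0661, 0.0107]
eef_rot: [-179.9, 0.1, -180.0]
force: [-1.7, -2.8, 3.9]
finger_gap: 0.0586
gripper_force: 12.0
```

arm_command(
  rows=[
    {"translation": [0, 0, -0.4], "twist": 0, "grip": -0.2},
    {"translation": [0, 0.2, -1], "twist": 0, "grip": -0.2},
    {"translation": [0, 0.4, -1.8], "twist": 0, "grip": -0.2},
    {"translation": [1, 0.4, -1.8], "twist": 0, "grip": -0.2},
    {"translation": [2, 0.4, -1.8], "twist": 0, "grip": -0.2},
    {"translation": [3, 0.3, -1.8], "twist": 0, "grip": -0.2},
    {"translation": [4.02, -0.2, -1.8], "twist": 0, "grip": -0.2},
    {"translation": [4.02, -0.2, -1.3], "twist": 0, "grip": -0.2},
    {"translation": [4.02, -0.2, -1.1], "twist": 0, "grip": -0.2},
    {"translation": [4.02, -0.2, -1.1], "twist": 0, "grip": -0.2},
    {"translation": [4.02, -0.2, -1.1], "twist": 0, "grip": -0.2},
  ],
)

```text
clock: 43.3
eef_pos: [0.423, 0.0608, 0.0429]
eef_rot: [180.0, -0.0, -180.0]
force: [0.2, 0.6, -2.1]
finger_gap: 0.0591
gripper_force: 12.0
```

```bash
python3 held.py | grep -v held
python3 - <<'E'
from h import *
s=snap('wrist'); W=cloud(s); p=bot.get_state()['eef_pos']
m=(abs(W[...,2]-p[2]-.042)<.01)&(np.hypot(W[...,0]-p[0],W[...,1]-p[1])<.034); m[300:]=0
q=W[m]; print('lid',((q.min(0)+q.max(0))/2).round(4),np.ptp(q,axis=0).round(3))
E
```

```text
cork [252. 187.] [0.4125 0.0593] near-edge x 0.423 [0.061 0.082]
cork [107. 200.] [ 0.4289 -0.0857] near-edge x 0.4301 [0.08  0.076]
cork [382. 209.] [0.4363 0.1898] near-edge x 0.4374 [0.08  0.076]
[0.4233 0.0607 0.043 ] 0.058784632569142146
lid [0.4226 0.0606 0.0851] [0.059 0.065 0.02 ]
```

Centred to within about 1 mm. I'll lower, release, rise and look.

arm_command(
  rows=[
    {"translation": [0, -0.02, 0.3], "twist": 0, "grip": -0.2},
    {"translation": [0, -0.02, 0.6], "twist": 0, "grip": -0.2},
    {"translation": [0, -0.02, 0.71], "twist": 0, "grip": -0.2},
    {"translation": [0, -0.02, 0.71], "twist": 0, "grip": -0.2},
    {"translation": [0, -0.02, 0.71], "twist": 0, "grip": -0.2},
    {"translation": [0, -0.02, 0.71], "twist": 0, "grip": -0.7},
    {"translation": [0, -0.02, 0.71], "twist": 0, "grip": -0.7},
    {"translation": [0, -0.02, 0.71], "twist": 0, "grip": -0.7},
    {"translation": [0, -0.02, 0.5], "twist": 0, "grip": -0.7},
    {"translation": [0, -0.02, -0.8], "twist": 0, "grip": -0.7},
    {"translation": [0, -0.02, -2.2], "twist": 0, "grip": -0.7},
    {"translation": [0, -0.02, -3.4], "twist": 0, "grip": -0.7},
  ],
)

```text
clock: 44.6
eef_pos: [0.4229, 0.06, 0.1472]
eef_rot: [-180.0, 0.1, -180.0]
force: [0.7, 0.6, -0.9]
finger_gap: 0.0801
gripper_force: 0.0
```

arm_command(
  rows=[
    {"translation": [0, 3.5, 0], "twist": 0, "grip": -0.7},
    {"translation": [0, 3.5, 0], "twist": 0, "grip": -0.7},
    {"translation": [0, 7, 0], "twist": 0, "grip": -0.7},
    {"translation": [0, 9.5, 0], "twist": 0, "grip": -0.7},
    {"translation": [0, 9.5, 0], "twist": 0, "grip": -0.7},
    {"translation": [0, 9.5, 0], "twist": 0, "grip": -0.7},
    {"translation": [0, 9.5, 0], "twist": 0, "grip": -0.7},
    {"translation": [0, 9.5, 0], "twist": 0, "grip": -0.7},
    {"translation": [0, 9.5, 0], "twist": 0, "grip": -0.7},
  ],
)

```text
clock: 45.5
eef_pos: [0.4227, 0.344, 0.1448]
eef_rot: [-180.0, 0.0, 180.0]
force: [-0.6, -0.4, -0.4]
finger_gap: 0.0798
gripper_force: 0.0
```

```bash
python3 top.py
python3 - <<'E'
from h import *
s=snap('top'); im=s['pixels'][140:240,195:395,::-1]; cv2.imwrite('pics/tend.png',cv2.resize(im,(800,400),interpolation=cv2.INTER_CUBIC))
E
```

```text
C0 (0.556, 0.191) [0.5554 0.1942] [0.061 0.06  0.014] 0.059
C3 (0.437, 0.195) [0.4351 0.197 ] [0.061 0.059 0.013] 0.059
C4 (0.4305, -0.0885) [ 0.4309 -0.0882] [0.06  0.058 0.013] 0.058
C1 (0.552, -0.084) [ 0.5501 -0.0853] [0.062 0.059 0.014] 0.059
C6 (0.395, -0.213) [ 0.395  -0.2119] [0.061 0.063 0.013] 0.058
C7 (0.3845, -0.353) [ 0.3837 -0.3505] [0.058 0.058 0.027] 0.072
C5 (0.422, 0.06) [0.4196 0.0633] [0.058 0.058 0.025] 0.071
```

View pics/tend.png

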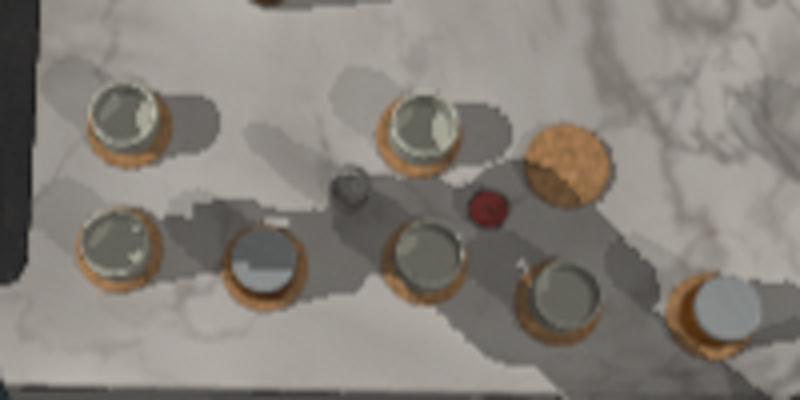

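All five pots and both jars sit within about 4 mm of their own cork centres. Salt (350,190) and the tealight (488,208) haven't been touched. Handing in.

```bash
python3 -c "
from workcell import bot
print(bot.close_job())"
```

```text
the job is handed in; nothing more can be done
None
```

The job is handed in: all five pots and both jam jars stand upright on their own coasters, each within about 4 mm of centre in the last top view, and the salt shaker and tealight were not touched; two early grips on stack A slipped, and the first tilted the stack briefly before it settled upright.

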